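# Unstack the delivered parts into their storage holders

### The arm

A 6-joint arm with a two-finger parallel gripper is mounted at the origin on a cart in front of the work surface, level with it; the furniture and walls round the work are solid. World frame = base frame: x ahead of the robot, y to its left, z up, the work surface at z = 0. Lengths are in mm, angles in rad, forces in N, time in s.
With the tool pointing down it reaches from about 250 to 775 mm from the base axis. Payload 4 kg.
Tool frame: the origin (TCP) lies midway between the tips of the shut fingers; the grasp point (between the pads) lies behind it (arm.grip_depth is the z of the grasp point in the tool frame, in mm); z points along the fingers, y is the line along which they close (so a half turn about z gives the same grasp; the last joint's range is limited). The gripper opens to 85 mm and grips with 20 to 120 N. Pads are 22 mm wide; open, the fingers measure 114 mm over their backs; the gripper's body (76 mm by 85 mm) begins 54 mm behind the grasp point. The pads swing forward as they close: fully open they stand 13 mm farther back than shut.
Start: joints at [-1.276, 0.087, 1.371, -0, 1.684, -0.103], TCP at [213.064, -507.072, 231.341] pointing down, gripper open.
Joint ranges: [-3.1, 3.1], [-0.76, 2.03], [0.27, 2.55], [-1.08, 4.22], [0.17, 2.65], [-2.57, 2.57]. Speed limits (rad/s): [2.79, 2.79, 3.14, 3.14, 3.14, 3.14].

### API

Orientations are given as a unit quaternion [w, x, y, z].
In Python, from rig import arm gives the robot as it stands.
- The arm moves only by the shell command python3 -m creep 'ROWS' [OPENING]. ROWS is JSON, one flat list of numbers, 6 for each row, row after row: the shift along the tool's x, y, z in mm, then the turn, a rotation vector about the tool's x, y, z in degrees. A call has 1 to 20 rows; each row shifts and turns the commanded pose from where the row before left it, along the tool's axes as they then stand; what a row does not reach is not made up. A row lasts 1/12 s, in which the tool goes at most 41.7 mm and 7.16 degrees, less where a joint would pass 70% of its speed; a pose out of reach is approached as far as the arm can. A call with a gripper value outside its range is refused whole. OPENING is the finger opening in mm, from 0 to 85.4, set as the call begins (- or left out, the last holds). The fingers move at their own pace and stop on an object; the grip force is fixed at half the most. Time passes only in rows, so rows that do not move let the fingers close. It gives the time, the measured TCP pose, the force, the opening and the grip force at its end, in the units of the state.
- arm.state(): the state, without advancing time (a new reading comes with each control period).
- arm.camera(name): name is "side" or "top"; returns a dict with "img" (480x640x3 uint8, red, green, blue), "vfov" (degrees; the focal length in pixels is half the picture's height over the tangent of half this angle, whatever the lens; pixels are square), "cx", "cy" (the principal point, pixels), "xyz" and "rotation" of the camera in the world. Camera axes: x right, y down, z forward; pixel columns grow to the right and rows downward; lengths in mm; the calibration is good to about 2 mm. A picture is of the moment at which its call begins. There is no depth.
- arm.finish_job(): hands the job in; it is judged then, once.
The state is a dict: "clock": time; "qpos": joint angles; "dq": joint speeds; "joint_torque": joint torques, N m; "ee_pos": TCP position; "eef_rot": TCP orientation; "force": force on the tool from outside, world axes, zero at the start; "moment": the same for the moment, N m; "width": opening from 0.0 (shut) to 1.0 (fully open); "finger_force": force on a finger pad.
Only numpy, scipy, OpenCV 4.12 (cv2) and the standard library are available. Lean on these libraries where they do the work, as an engineer would, in place of code of your own. Each camera call takes 0.05 s, during which the arm holds its last target. There are 200 camera calls.

### The job

Take the stack of parts apart from the top down, one thing at a time, without toppling or dragging what is underneath, and set each thing in the middle of its own holder and lined up with it, the same way up as in the stack: the tape measure in the narrow tray, the blue oil filter in the round cup, the wooden block on the plate between the four corner posts, and the white and blue carton in the wide rectangular tray. Each must rest flat on its holder's floor; leave the white oil filter and the red and white carton where they are.

Things in the scene. Friction and masses are not known exactly. Their poses are not given: they have to be found in the camera images.
- tape_measure: Top of the stack: yellow and black tape measure standing on its foot on the filter. Case 30 mm thick (x, flat sides to grip), 60 mm high, from y = -46 to +20 mm; its small steel hook sticks out to y = +50 mm (96 mm over all). Origin: underside, middle of the overall length (case middle and centre of mass at y = -13 mm). z up.
- oil_filter: Second from the top: blue spin-on oil filter, upright round can 67 mm in diameter up to 76 mm, then a narrower top 56 mm in diameter; 92 mm high over all. Origin: centre of the underside. z up; yaw has no meaning. Stands on the wooden block.
- block: Third from the top: plain rectangular wooden chock block, 58 mm wide (x), 100 mm long (y), 34 mm high (z). Origin: centre of the underside. Lies crosswise on the carton.
- carton: Bottom of the stack: white and blue carton, 110 mm long (x), 66 mm wide (y), 62 mm high (z). Origin: centre of the underside. Stands on the bench.
- narrow_tray: Target of the tape measure, fixed: long narrow grey sheet-steel tray, outside 60 mm (x) by 126 mm (y), inside 54 x 120 mm, floor 3 mm and wall tops 9 mm above the origin. Origin: centre of the underside. z up; the tape measure stands with its length (hook included) along this y, either way round.
- round_cup: Target of the oil filter, fixed: low round grey steel cup, outside diameter 93 mm, inside 87 mm, floor 3 mm and rim 13 mm above the origin. Origin: centre of the underside. z up.
- corner_stand: Target of the block, fixed: bare-steel plate 92 mm (x) by 134 mm (y), 3 mm thick, with a grey angle post at each corner. Between the posts 78 mm (x) by 120 mm (y); posts reach 20 mm along the sides and 20 mm above the origin; sides open between posts. Origin: centre of the underside. z up; the block lies with its length along this y.
- tray: Target of the carton, fixed: wide rectangular grey sheet-steel tray with four closed walls, outside 136 mm (x) by 92 mm (y), inside 130 x 86 mm, floor 3 mm and wall tops 13 mm above the origin. Origin: centre of the underside. Long axis x, z up; the carton stands with its length along this x.
- white_filter: Bystander, leave alone: white oil filter of the same shape standing on the bench, 67 mm in diameter, 92 mm high. Origin: centre of the underside. 
- red_carton: Bystander, leave alone: smaller red and white carton, 100 x 56 x 46 mm. Origin: centre of the underside. (Room: to the right of the bench an upright plywood partition, far higher than the arm, runs from about x 0.39, y -0.20 to x 0.85, y -0.55; draw the arm in to about 0.33 m from the base axis before swinging past it. A vice stands at x 0.24, y 0.27, a tool box beyond the work.)
There are look-alikes about, which are no part of the job. There is more than one size of the oil_filter; the one meant has the size given above.

How it is judged (in metres and radians):
On the way, in this order (a step that is already met when the one before it is completed fails the run):
1. the tape measure stands in the narrow tray (horizontal distance between tape_measure and narrow_tray below 0.018 m and z of tape_measure in the frame of narrow_tray between 0 and 0.006 m and angle between tape_measure's own z axis and vertical below 0.1 rad and angle between the y axis of tape_measure and the y axis of narrow_tray, either way round below 0.25 rad), for 0.2 s.
2. the oil filter stands in the round cup (horizontal distance between oil_filter and round_cup below 0.013 m and z of oil_filter in the frame of round_cup between 0 and 0.006 m and angle between oil_filter's own z axis and vertical below 0.1 rad), for 0.2 s.
3. the wooden block lies inside the four corner posts (horizontal distance between block and corner_stand below 0.017 m and z of block in the frame of corner_stand between 0 and 0.006 m and angle between block's own z axis and vertical below 0.1 rad and angle between the y axis of block and the y axis of corner_stand, either way round below 0.25 rad), for 0.2 s.
4. the white and blue carton stands in the wide rectangular tray (horizontal distance between carton and tray below 0.017 m and z of carton in the frame of tray between 0 and 0.006 m and angle between carton's own z axis and vertical below 0.1 rad and angle between the x axis of carton and the x axis of tray, either way round below 0.25 rad), for 0.2 s.
At the end, for the whole second after the job is handed in: All four upright (0.1 rad), at rest, undersides on their holders' floors (origin 0 to 6 mm above the holder's), centred within 17 mm (tape measure 18, filter 13 mm); all but the filter along their holders within 0.25 rad; white filter and red carton within 20 mm of their start (all of step 1 and all of step 2 and all of step 3 and all of step 4 and linear speed of each of tape_measure, oil_filter, block, carton below 0.02 m/s and angular speed of each of tape_measure, oil_filter, block, carton below 0.2 rad/s and distance of each of white_filter, red_carton from where it was at the start of the episode below 0.02 m); the robot touches nothing.
It fails at once if a bystander was moved by more than 20 mm (distance of any of white_filter, red_carton from where it was at the start of the episode above 0.02 m).
It fails at once if a thing of the stack was toppled (tilted by more than 0.7 rad) (angle between any of tape_measure, oil_filter, block, carton's own z axis and vertical above 0.7 rad).
It fails at once if a lower thing of the stack was shifted by more than 30 mm before the thing above it was at its holder ((distance of oil_filter from where it was at the start of the episode above 0.03 m and horizontal distance between tape_measure and narrow_tray above 0.03 m) or (distance of block from where it was at the start of the episode above 0.03 m and horizontal distance between oil_filter and round_cup above 0.03 m) or (distance of carton from where it was at the start of the episode above 0.03 m and horizontal distance between block and corner_stand above 0.03 m)).
It also fails if it takes over 112 s, if anything falls off the work surface, if the arm or the gripper's body presses on something with over 40 N, if the wrist force passes 120 N, or if a joint passes its speed limit or range.

## Working session

There is one attempt and no reset: what is moved stays moved. The work goes in short steps, Python scripts to look and compute and a shell command to move; the robot and the scene stay as the last step left them, time stands still between calls to the robot, and variables do not carry over. Pictures are saved under pics/ and viewed, at most 14 in all, crops included, and the job is handed in when it is done.

```bash
mkdir -p pics; ls; python3 - <<'E'
from rig import arm
import cv2,numpy as np
for n in("side","top"):
    c=arm.camera(n); cv2.imwrite(f"pics/{n}0.png",c["img"][:,:,::-1]); print(n,c["vfov"],c["cx"],c["cy"],c["xyz"],np.round(c["rotation"],4).tolist(), [k for k in c])
print(arm.state(), arm.grip_depth)
E
```

```text
pics
side 44.00488983980337 329.0454208957388 243.6355787633285 [ 981.66070324 -386.9398246   754.92647235] [-0.4179, 0.8535, 0.281, -0.1341] ['img', 'vfov', 'cx', 'cy', 'xyz', 'rotation']
top 53.80593631819485 328.791521914181 238.09690811292674 [366.32929702 255.061787   972.1499643 ] [0.0695, -0.6715, 0.7338, -0.076] ['img', 'vfov', 'cx', 'cy', 'xyz', 'rotation']
{'clock': 0.1, 'qpos': array([-1.27613970e+00,  8.79475832e-02,  1.37213959e+00, -4.36255224e-05,
        1.68362059e+00, -1.03082463e-01]), 'dq': array([ 3.60836884e-06, -3.72929673e-04, -3.33623424e-03, -8.75657232e-04,
        2.25504607e-03, -1.80990211e-03]), 'joint_torque': array([ 2.25592681e-03, -3.53014827e+01, -3.14219141e+01, -1.55616649e-04,
        7.91419909e-03, -1.27143224e-05]), 'ee_pos': array([ 212.89077016, -506.62515931,  230.20134988]), 'eef_rot': array([-1.05062946e-03,  9.80290471e-01,  1.97558786e-01, -1.22722137e-04]), 'force': array([-0.493656  ,  0.30795629,  0.00911497]), 'moment': array([ 0.02194584,  0.01142341, -0.01295152]), 'finger_force': 0.0, 'width': 1.0013421884352636} -18.700000000000003
```

View pics/side0.png

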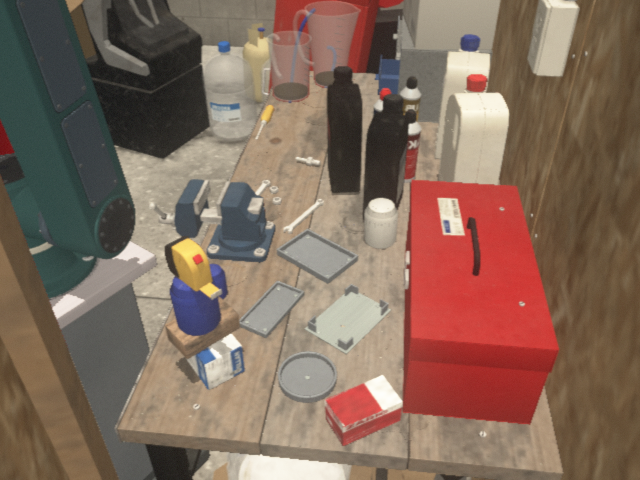

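View pics/top0.png

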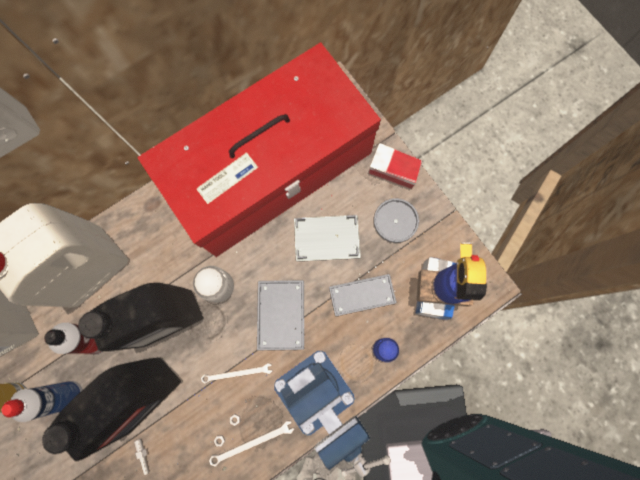

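```bash
cat > h.py <<'E'
import numpy as np,cv2
from scipy.spatial.transform import Rotation as R
from rig import arm
C={}
def cam(n,img=False):
    if n not in C or img: C[n]=arm.camera(n)
    return C[n]
def par(n):
    c=cam(n); f=240/np.tan(np.radians(c["vfov"]/2)); r=np.asarray(c["rotation"])
    M=R.from_quat(r[[1,2,3,0]]).as_matrix() if r.size==4 else r
    return c,f,M,np.asarray(c["xyz"])
def proj(n,P):
    c,f,M,t=par(n); q=(np.atleast_2d(P)-t)@M
    return q[:,:2]/q[:,2:]*f+[c["cx"],c["cy"]]
def ray(n,p):
    c,f,M,t=par(n); p=np.atleast_2d(p).astype(float)
    d=np.c_[(p-[c["cx"],c["cy"]])/f,np.ones(len(p))]@M.T
    return t,d
def onz(n,p,z):
    t,d=ray(n,p); return t+d*((z-t[2])/d[:,2:])
def tri(pt,ps):
    t1,d1=ray("top",pt); t2,d2=ray("side",ps); o=[]
    for a,b in zip(d1,d2):
        s=np.linalg.lstsq(np.c_[a,-b],t2-t1,rcond=None)[0]
        A=t1+s[0]*a;B=t2+s[1]*b; o.append([*(A+B)/2,np.linalg.norm(A-B)])
    return np.array(o)
def crop(n,x0,y0,w,h,s,out):
    im=cam(n)["img"][y0:y0+h,x0:x0+w,::-1]
    cv2.imwrite(out,cv2.resize(im,None,fx=s,fy=s,interpolation=cv2.INTER_CUBIC))
E
python3 - <<'E'
from h import *
crop("top",250,190,200,150,4,"pics/t1.png")
crop("side",230,220,170,190,3,"pics/s1.png")
crop("top",370,230,130,140,4.2,"pics/t2.png")
crop("side",150,225,110,170,3.5,"pics/s2.png")
E
```

```text
(no output)
```

View pics/t1.png

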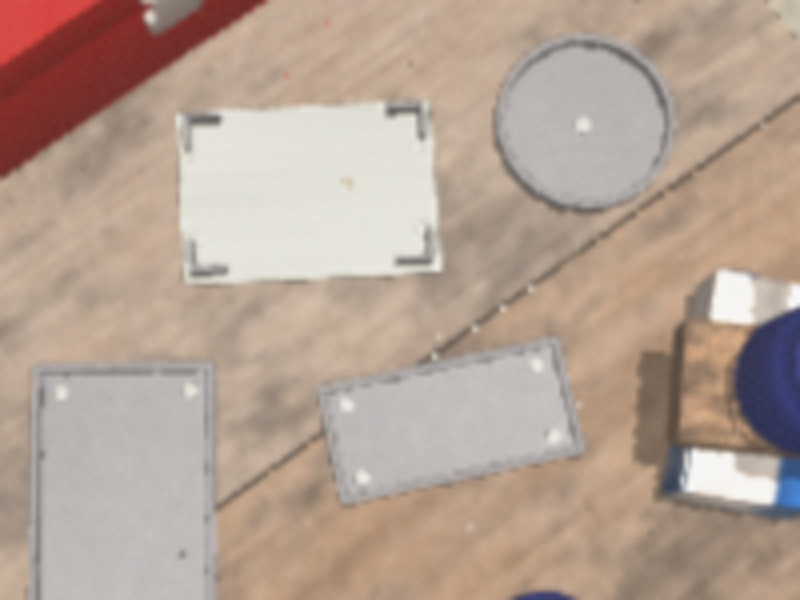

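View pics/s1.png

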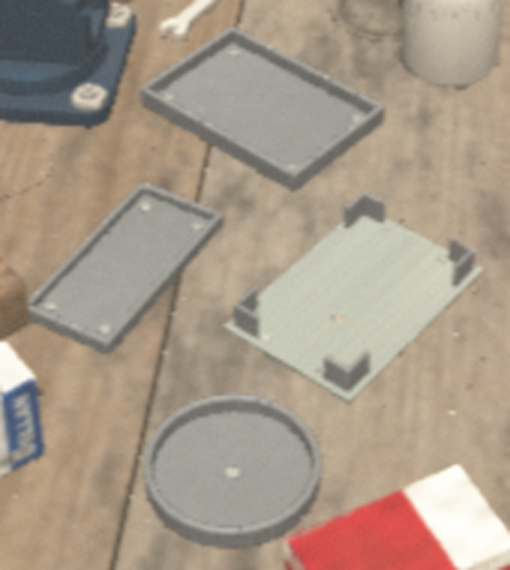

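View pics/t2.png

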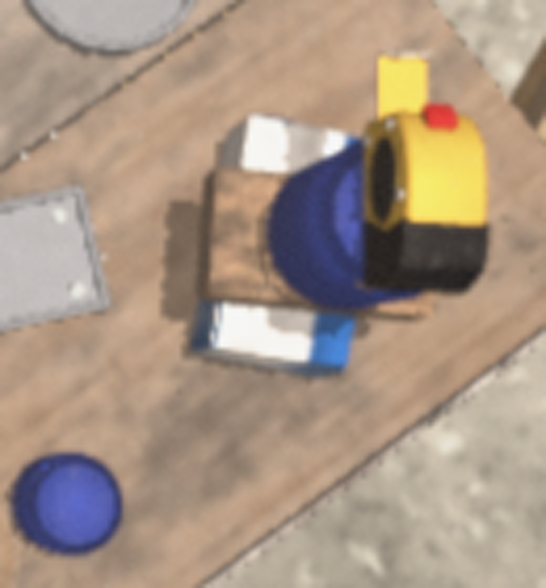

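View pics/s2.png

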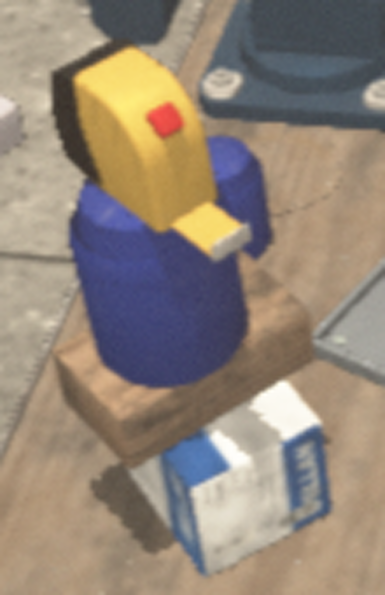

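```bash
cat > m.py <<'E'
from h import *
T1=lambda a:np.array(a)/4+[250,190]-.4
S1=lambda a:np.array(a)/3+[230,220]-.3
T2=lambda a:np.array(a)/4.2+[370,230]-.4
S2=lambda a:np.array(a)/3.5+[150,225]-.35
E
python3 - <<'E'
from m import *
np.set_printoptions(precision=1,suppress=True)
print("narrow T",onz("top",T1([(320,385),(560,340),(583,455),(343,503)]),9))
print("narrow S",onz("side",S1([(143,184),(224,216),(105,346),(29,306)]),9))
print("stand T",onz("top",T1([(178,115),(430,102),(441,270),(185,283)]),3))
print("stand S",onz("side",S1([(227,325),(349,400),(483,268)]),3))
print("cup",onz("top",T1([(584.5,124)]),13),onz("side",S1([(233,463)]),13), "floor dot",onz("top",T1([(584,124)]),3),onz("side",S1([(232,472)]),3))
print("wide T",onz("top",np.r_[T1([(33,367),(213,364)]),[(303.5,348.5),(258.5,349.5)]],13))
print("wide S",onz("side",S1([(233,29),(384,108),(294,177),(142,92)]),13))
print("block T",onz("top",T2([(210,168),(205,302)]),96))
print("block S",onz("side",S2([(57,358),(125,440),(315,333)]),96))
print("hook,button tri",tri(T2([(405,55),(440,116)]),S2([(230,235),(166,120)])))
print("tape T top/foot edges",onz("top",T2([(395,112),(486,125)]),248))
print("carton S z62",onz("side",S2([(285,383),(325,425)]),62),onz("side",S2([(207,575),(330,512)]),0))
print("carton T z62",onz("top",T2([(250,117),(350,372),(205,352)]),62))
print("small can",onz("top",T2([(67,503)]),40))
E
```

```text
narrow T [[468.  244.4   9. ]
 [480.1 120.    9. ]
 [421.  115.1   9. ]
 [407.8 238.2   9. ]]
narrow S [[408.8 236.1   9. ]
 [468.  243.2   9. ]
 [481.  117.3   9. ]
 [424.7 114.8   9. ]]
stand T [[617.3 306.3   3. ]
 [612.6 173.1   3. ]
 [522.5 176.5   3. ]
 [527.5 309.3   3. ]]
stand S [[522.9 176.    3. ]
 [612.6 171.3   3. ]
 [617.4 305.1   3. ]]
cup [[591.1  94.8  13. ]] [[593.4  91.4  13. ]] floor dot [[593.5  93.4   3. ]] [[591.5  92.8   3. ]]
wide T [[489.6 388.9  13. ]
 [483.  297.7  13. ]
 [348.8 306.8  13. ]
 [354.8 395.5  13. ]]
wide S [[356.8 395.   13. ]
 [490.5 385.6  13. ]
 [483.7 294.6  13. ]
 [351.6 303.1  13. ]]
block T [[474.2  75.4  96. ]
 [415.6  85.1  96. ]]
block S [[407.5 -18.7  96. ]
 [466.4 -33.8  96. ]
 [487.2  59.5  96. ]]
hook,button tri [[499.2  12.  196.3   2.1]
 [467.8  15.2 237.6   2.4]]
tape T top/foot edges [[470.1  35.8 248. ]
 [462.3   3.1 248. ]]
carton S z62 [[472.5  51.2  62. ]
 [504.4  43.3  62. ]] [[480.5 -15.9   0. ]
 [500.2  43.6   0. ]]
carton T z62 [[500.4  46.8  62. ]
 [380.5  17.2  62. ]
 [395.2  81.4  62. ]]
small can [[333.8 148.6  40. ]]
```

```bash
python3 - <<'E'
from m import *
np.set_printoptions(precision=1,suppress=True)
def mask(n,lo,hi,box):
    hsv=cv2.cvtColor(cam(n)["img"],cv2.COLOR_RGB2HSV); m=cv2.inRange(hsv,lo,hi); o=np.zeros_like(m); x,y,w,h=box; o[y:y+h,x:x+w]=m[y:y+h,x:x+w]; return o
y=mask("top",(18,120,110),(35,255,255),(440,235,60,70))
rows=[(v,np.where(y[v])[0].min(),np.where(y[v])[0].max()) for v in range(235,305) if y[v].any()]
print(rows)
r=np.array([(b+1,v) for v,a,b in rows if 262<=v<=280]); 
k=np.polyfit(r[:,1],r[:,0],1); P=onz("top",[(np.polyval(k,262),262),(np.polyval(k,281),281)],240); d=P[0]-P[1]; print("case edge yaw",np.degrees(np.arctan2(d[1],d[0])),P)
r=np.array([((a+b+1)/2,v) for v,a,b in rows if v<=254]); k=np.polyfit(r[:,1],r[:,0],1)
P=onz("top",[(np.polyval(k,243),243),(np.polyval(k,254),254)],196); d=P[0]-P[1]; print("blade yaw",np.degrees(np.arctan2(d[1],d[0])),P)
# filter: fit circle pose in both views by blue silhouette extents
for n,box in(("top",(425,255,45,60)),("side",(165,265,60,75))):
    b=mask(n,(110,110,30),(130,255,255),box); pts=np.argwhere(b)[:,::-1]; print(n,pts.min(0),pts.max(0))
    if n=="side":
        for v in range(290,332,4):
            u=np.where(b[v])[0]; print(v,u.min(),u.max(),end="; ")
E
```

```text
[(244, np.int64(460), np.int64(471)), (245, np.int64(460), np.int64(471)), (246, np.int64(460), np.int64(471)), (247, np.int64(460), np.int64(471)), (248, np.int64(460), np.int64(471)), (249, np.int64(460), np.int64(471)), (250, np.int64(460), np.int64(471)), (251, np.int64(460), np.int64(471)), (252, np.int64(460), np.int64(471)), (253, np.int64(460), np.int64(471)), (254, np.int64(460), np.int64(471)), (255, np.int64(460), np.int64(470)), (256, np.int64(460), np.int64(469)), (257, np.int64(460), np.int64(469)), (258, np.int64(460), np.int64(481)), (259, np.int64(459), np.int64(482)), (260, np.int64(458), np.int64(483)), (261, np.int64(458), np.int64(483)), (262, np.int64(459), np.int64(484)), (263, np.int64(459), np.int64(484)), (264, np.int64(464), np.int64(484)), (265, np.int64(458), np.int64(485)), (266, np.int64(458), np.int64(485)), (267, np.int64(464), np.int64(485)), (268, np.int64(465), np.int64(485)), (269, np.int64(465), np.int64(485)), (270, np.int64(465), np.int64(485)), (271, np.int64(465), np.int64(485)), (272, np.int64(465), np.int64(485)), (273, np.int64(465), np.in
[... 268 characters left out ...]
, (281, np.int64(458), np.int64(485)), (282, np.int64(463), np.int64(485)), (283, np.int64(462), np.int64(485)), (284, np.int64(483), np.int64(483))]
case edge yaw -6.580160734355492 [[459.2   0.7 240. ]
 [429.6   4.1 240. ]]
blade yaw -8.479732290278244 [[499.5  12.8 196. ]
 [481.   15.6 196. ]]
top [438 263] [462 302]
side [171 266] [221 328]
290 179 190; 294 171 192; 298 172 194; 302 175 196; 306 175 194; 310 178 198; 314 180 197; 318 183 202; 322 185 200; 326 183 198; Traceback (most recent call last):
  File "<stdin>", line 17, in <module>
    return umr_minimum(a, axis, None, out, keepdims, initial, where)
ValueError: zero-size array to reduction operation minimum which has no identity
```

```bash
python3 -m creep '[0,-27.5,-12.5,0,0,0, 0,-27.5,-12.5,0,0,0, 0,-27.5,-12.5,0,0,0, 0,-27.5,-12.5,0,0,0, 0,-27.5,-12.5,0,0,0, 0,-27.5,-12.5,0,0,0, 0,-27.5,-12.5,0,0,0, 0,-27.5,-12.5,0,0,0, 0,0,0,0,0,0, 0,0,0,0,0,0]'
```

```text
clock: 1.23
ee_pos: [127.8, -304.1, 332.9]
eef_rot: [0.003, 0.98, 0.197, 0.0]
force: [0.5, -0.3, -0.3]
width: 0.998
finger_force: 0.0
```

```bash
python3 -m creep '[40.2,-2.5,0,0,0,-7,40.2,-2.5,0,0,0,-7,40.2,-2.5,0,0,0,-7,40.2,-2.5,0,0,0,-7,40.2,-2.5,0,0,0,-7,40.2,-2.5,0,0,0,-7,40.2,-2.5,0,0,0,-7,40.2,-2.5,0,0,0,-7,40.2,-2.5,0,0,0,-7,40.2,-2.5,0,0,0,-7,0,0,0,0,0,-7,0,0,0,0,0,-7,0,0,0,0,0,-7,0,0,0,0,0,-7,0,0,0,0,0,-7,0,0,0,0,0,-7,0,0,0,0,0,-7,0,0,0,0,0,-7,0,0,0,0,0,-7]'
python3 - <<'E'
from h import *
s=arm.state(); M=R.from_quat(s["eef_rot"][[1,2,3,0]]).as_matrix(); print(s["ee_pos"],M.round(3),np.degrees(np.arctan2(M[1,0],M[0,0])),s["qpos"])
E
```

```text
clock: 2.82
ee_pos: [330.0, 16.2, 329.9]
eef_rot: [-0.001, 0.207, 0.978, -0.0]
force: [0.0, -0.3, -0.2]
width: 1.001
finger_force: 0.0
[330.02752249  16.21627952 329.89280028] [[-0.915  0.404 -0.003]
 [ 0.404  0.915  0.   ]
 [ 0.002 -0.001 -1.   ]] 156.15374760301168 [-1.23067943e-01 -4.01994199e-01  1.59873877e+00  2.31456661e-05
  1.94737859e+00 -1.27766103e+00]
```

```bash
cat > p.py <<'E'
import sys
from h import *
def plan(x,y,z,th,n):
    s=arm.state(); M=R.from_quat(s["eef_rot"][[1,2,3,0]]).as_matrix(); p=s["ee_pos"]
    t0=np.degrees(np.arctan2(M[1,0],M[0,0])); turn=-((th-t0+180)%360-180); ph=turn/n
    d=np.array([x,y,z])-p; S=np.zeros((2,2))
    for k in range(n):
        a=np.radians(t0-k*ph); S+=[[np.cos(a),np.sin(a)],[np.sin(a),-np.cos(a)]]
    v=np.linalg.solve(S,d[:2]); print("at",p.round(1),"th",round(t0,2),"tilt",M[:2,2].round(4),"rows",n,": shift",v.round(2),round(-d[2]/n,2),"turn",round(ph,2),"norm",round(float(np.hypot(np.hypot(*v),d[2]/n)),1))
if __name__=="__main__": plan(*map(float,sys.argv[1:5]),int(sys.argv[5]))
E
python3 p.py 437 20.5 330 171.5 4
```

```text
at [330.   16.2 329.9] th 156.15 tilt [-0.0025  0.0003] rows 4 : shift [-25.16   9.35] -0.03 turn -3.84 norm 26.8
```

```bash
python3 -m creep '[-25.2,9.4,0,0,0,-3.8,-25.2,9.4,0,0,0,-3.8,-25.2,9.4,0,0,0,-3.8,-25.2,9.4,0,0,0,-3.8,0,0,0,0,0,0,0,0,0,0,0,0,0,0,0,0,0,0]' 70; python3 p.py 437 20.5 207 171.5 5
python3 - <<'E'
from h import *
a=cam("top")["img"][210:330,400:520,::-1];b=cam("side")["img"][190:350,130:250,::-1]
f=lambda i,s:cv2.resize(i,None,fx=s,fy=s,interpolation=cv2.INTER_CUBIC)
a=f(a,3.3);b=f(b,3.3); H=max(a.shape[0],b.shape[0]); o=np.zeros((H,a.shape[1]+b.shape[1],3),np.uint8); o[:a.shape[0],:a.shape[1]]=a;o[:b.shape[0],a.shape[1]:]=b
cv2.imwrite("pics/g1.png",o)
E
```

```text
clock: 3.4
ee_pos: [436.5, 19.8, 330.1]
eef_rot: [-0.001, 0.079, 0.997, -0.0]
force: [-0.4, -0.1, -0.0]
width: 0.819
finger_force: 0.0
at [436.5  19.8 330.1] th 170.97 tilt [-0.0028  0.0001] rows 5 : shift [-0.09  0.15] 24.62 turn -0.11 norm 24.6
```

View pics/g1.png

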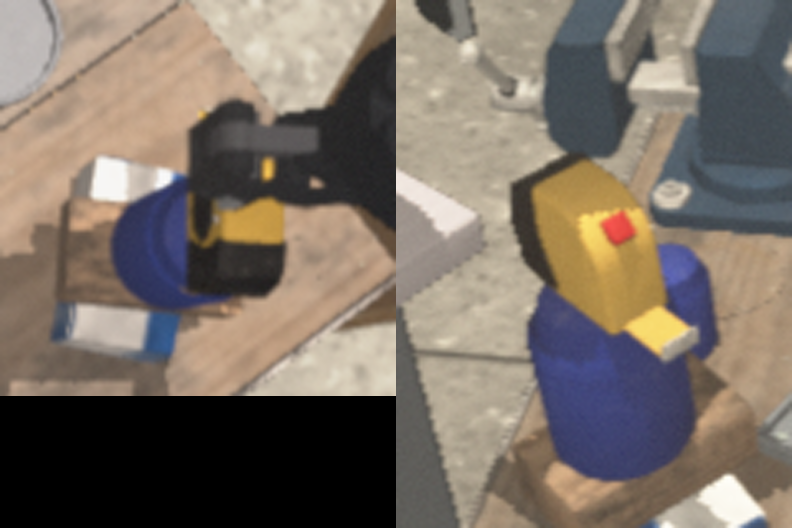

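The picture shows the hand in place over the tape (top view, px ~ (240,160) in the crop), which stands undisturbed on the filter in the side view. Descending and closing.

```bash
python3 -m creep '[0,0,20,0,0,0,0,0,20,0,0,0,0,0,20,0,0,0,0,0,20,0,0,0,0,0,20,0,0,0,0,0,12,0,0,0,0,0,11,0,0,0,0,0,0,0,0,0,0,0,0,0,0,0]'
python3 - <<'E'
from h import *
crop("side",130,190,150,130,5,"pics/g2.png")
E
python3 p.py 437 20.5 207 171.5 5
```

```text
clock: 4.25
ee_pos: [436.3, 19.8, 208.7]
eef_rot: [0.0, 0.079, 0.997, -0.0]
force: [0.7, -0.2, 1.2]
width: 0.818
finger_force: 0.0
at [436.8  19.7 209.4] th 170.98 tilt [ 0.0019 -0.0002] rows 5 : shift [-0.01  0.16] 0.48 turn -0.1 norm 0.5
```

View pics/g2.png

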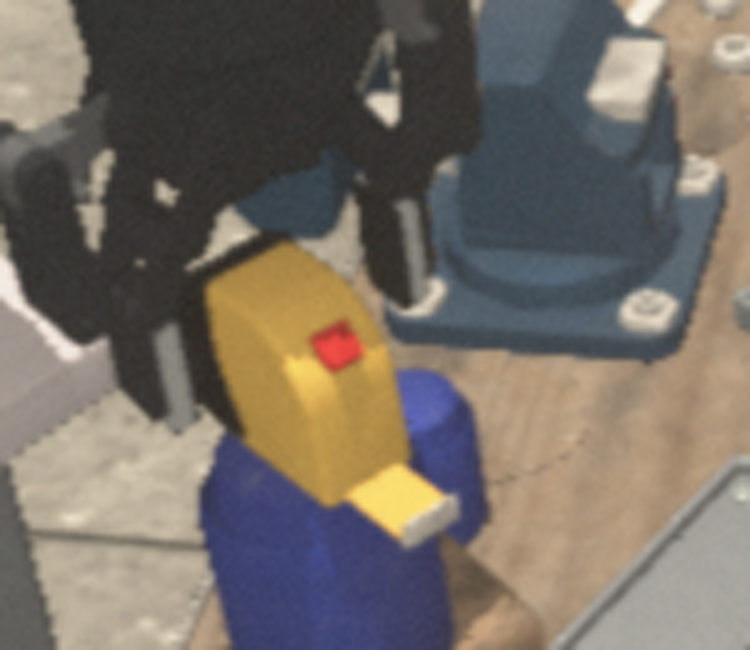

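The tape sits between the two pads (left pad at (180,380) and right pad at (410,250) in the crop), with a gap on both sides. Closing.

```bash
python3 -m creep '[0,0,0,0,0,0,0,0,0,0,0,0,0,0,0,0,0,0,0,0,0,0,0,0,0,0,0,0,0,0,0,0,0,0,0,0,0,0,0,0,0,0,0,0,0,0,0,0,0,0,0,0,0,0,0,0,0,0,0,0]' 0; python3 -m creep '[0,0,-5,0,0,0,0,0,-10,0,0,0,0,0,-20,0,0,0,0,0,-25,0,0,0,0,0,-20,0,0,0,0,0,0,0,0,0]'
python3 p.py 437 20.5 290 171.5 5
```

```text
clock: 5.13
ee_pos: [437.0, 19.7, 209.4]
eef_rot: [0.001, 0.079, 0.997, -0.0]
force: [0.3, -0.9, 5.2]
width: 0.342
finger_force: 59.6
clock: 5.63
ee_pos: [438.0, 19.8, 292.9]
eef_rot: [0.004, 0.078, 0.997, 0.0]
force: [-0.1, 0.2, -1.4]
width: 0.342
finger_force: 59.3
at [438.   19.8 292.9] th 171.0 tilt [ 0.0078 -0.0006] rows 5 : shift [0.21 0.11] 0.59 turn -0.1 norm 0.6
```

```bash
python3 p.py 443.6 191.6 290 96 12
```

```text
at [438.   19.8 292.9] th 171.0 tilt [ 0.0078 -0.0006] rows 12 : shift [10.2  11.53] 0.24 turn 6.25 norm 15.4
```

```bash
python3 -m creep '[10.2,11.5,0,0,0,6.25,10.2,11.5,0,0,0,6.25,10.2,11.5,0,0,0,6.25,10.2,11.5,0,0,0,6.25,10.2,11.5,0,0,0,6.25,10.2,11.5,0,0,0,6.25,10.2,11.5,0,0,0,6.25,10.2,11.5,0,0,0,6.25,10.2,11.5,0,0,0,6.25,10.2,11.5,0,0,0,6.25,10.2,11.5,0,0,0,6.25,10.2,11.5,0,0,0,6.25,0,0,0,0,0,0,0,0,0,0,0,0]'
python3 -m creep '[0,0,25,0,0,0,0,0,25,0,0,0,0,0,25,0,0,0,0,0,25,0,0,0,0,0,25,0,0,0,0,0,25,0,0,0,0,0,25,0,0,0,0,0,25,0,0,0,0,0,25,0,0,0,0,0,15,0,0,0,0,0,0,0,0,0,0,0,0,0,0,0]'
python3 p.py 443.6 191.6 40 96 1
python3 - <<'E'
from h import *
a=cam("top")["img"][235:335,310:420,::-1];b=cam("side")["img"][230:350,215:325,::-1]
f=lambda i,s:cv2.resize(i,None,fx=s,fy=s,interpolation=cv2.INTER_CUBIC)
a=f(a,3.6);b=f(b,3.6); o=np.zeros((b.shape[0],a.shape[1]+b.shape[1],3),np.uint8); o[:a.shape[0],:a.shape[1]]=a;o[:,a.shape[1]:]=b
cv2.imwrite("pics/g3.png",o)
E
```

```text
clock: 6.8
ee_pos: [441.3, 191.4, 286.3]
eef_rot: [-0.001, 0.668, 0.744, -0.002]
force: [-0.2, -0.5, -1.5]
width: 0.344
finger_force: 59.5
clock: 7.8
ee_pos: [440.6, 190.4, 47.3]
eef_rot: [-0.001, 0.669, 0.743, -0.001]
force: [-0.5, 0.7, -2.6]
width: 0.341
finger_force: 59.5
at [440.6 190.4  47.3] th 96.02 tilt [-0.003  -0.0012] rows 1 : shift [0.83 3.13] 7.3 turn 0.02 norm 8.0
```

View pics/g3.png

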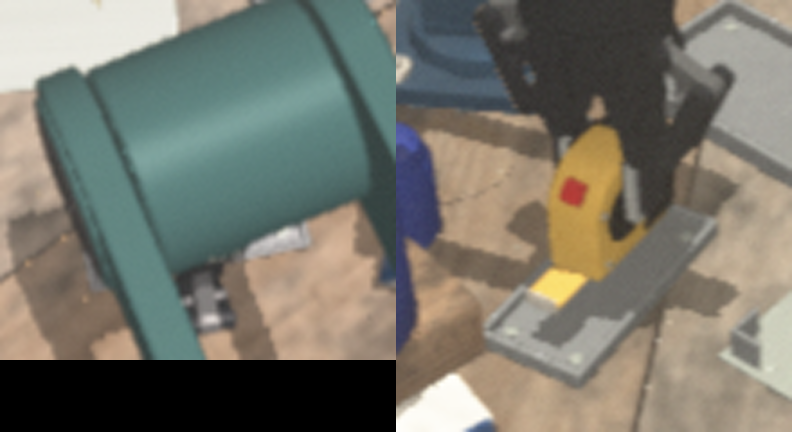

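```bash
python3 - <<'E'
from h import *
print(onz("side",[(255.0,312.2)],34),onz("side",[(263.9,282.8)],75.5))
E
```

```text
[[449.2759064  130.66591534  34.        ]] [[444.27915874 163.32420757  75.5       ]]
```

```bash
python3 -m creep '[-2,1,5,0,0,0,0,0,5,0,0,0,0,0,5,0,0,0,0,0,3,0,0,0,0,0,0,0,0,0,0,0,0,0,0,0]'; python3 -m creep '[0,0,1.5,0,0,0,0,0,1.5,0,0,0,0,0,0,0,0,0,0,0,0,0,0,0]';python3 -m creep '[0,0,1.5,0,0,0,0,0,0,0,0,0,0,0,0,0,0,0]'
```

```text
clock: 8.45
ee_pos: [442.7, 189.4, 29.8]
eef_rot: [-0.0, 0.669, 0.743, -0.0]
force: [0.1, -0.3, -1.7]
width: 0.345
finger_force: 59.6
clock: 8.78
ee_pos: [443.1, 189.5, 27.3]
eef_rot: [0.0, 0.669, 0.743, -0.0]
force: [-0.4, -0.7, -2.5]
width: 0.343
finger_force: 59.6
clock: 9.03
ee_pos: [443.0, 189.5, 25.7]
eef_rot: [-0.0, 0.669, 0.743, -0.0]
force: [-0.3, 0.5, -2.5]
width: 0.346
finger_force: 59.6
```

```bash
python3 -m creep '[0,0,1,0,0,0,0,0,0,0,0,0]'; python3 -m creep '[0,0,1,0,0,0,0,0,0,0,0,0]';python3 -m creep '[0,0,1,0,0,0,0,0,0,0,0,0]'
```

```text
clock: 9.2
ee_pos: [443.3, 189.5, 25.3]
eef_rot: [0.0, 0.669, 0.743, 0.0]
force: [-0.9, -0.7, 2.1]
width: 0.344
finger_force: 59.9
clock: 9.37
ee_pos: [443.3, 189.5, 25.2]
eef_rot: [0.0, 0.669, 0.743, 0.0]
force: [-3.4, -1.8, 6.8]
width: 0.34
finger_force: 60.9
clock: 9.53
ee_pos: [443.3, 189.5, 25.2]
eef_rot: [0.0, 0.669, 0.743, 0.0]
force: [-5.5, -2.9, 11.6]
width: 0.346
finger_force: 61.6
```

```bash
python3 -m creep '[0,0,-2,0,0,0,0,0,0,0,0,0,0,0,0,0,0,0,0,0,0,0,0,0,0,0,0,0,0,0]' 70; python3 -m creep '[0,0,-10,0,0,0,0,0,-25,0,0,0,0,0,-30,0,0,0,0,0,-30,0,0,0,0,0,-30,0,0,0,0,0,-30,0,0,0,0,0,-30,0,0,0,0,0,-30,0,0,0,0,0,-30,0,0,0,0,0,-15,0,0,0,0,0,0,0,0,0]' 85
python3 p.py 437 22 290 96 1
python3 - <<'E'
from h import *
a=cam("top")["img"][210:350,310:500,::-1];b=cam("side")["img"][240:400,150:310,::-1]
f=lambda i,s:cv2.resize(i,None,fx=s,fy=s,interpolation=cv2.INTER_CUBIC)
a=f(a,2.2);b=f(b,2.3); o=np.zeros((max(a.shape[0],b.shape[0]),a.shape[1]+b.shape[1],3),np.uint8); o[:a.shape[0],:a.shape[1]]=a;o[:b.shape[0],a.shape[1]:]=b
cv2.imwrite("pics/g4.png",o);print(a.shape)
for n in C: cv2.imwrite(f"pics/{n}1.png",C[n]["img"][:,:,::-1])
E
```

```text
clock: 9.95
ee_pos: [443.0, 189.4, 24.5]
eef_rot: [-0.0, 0.669, 0.743, -0.0]
force: [-0.4, -0.0, -0.3]
width: 0.822
finger_force: 0.0
clock: 10.87
ee_pos: [444.6, 190.0, 290.6]
eef_rot: [0.003, 0.669, 0.743, 0.004]
force: [0.9, 0.1, 0.4]
width: 0.994
finger_force: 0.0
at [444.6 190.  290.6] th 95.99 tilt [0.0097 0.0028] rows 1 : shift [-166.25  -25.12] 0.61 turn -0.01 norm 168.1
(308, 418, 3)
```

View pics/g4.png

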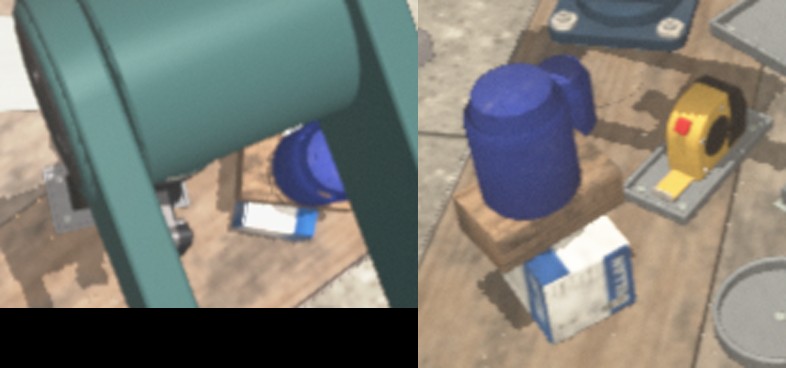

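The tape stands in the narrow tray (side pane (690,150)), hook toward the viewer, and the filter is clear on the block. Next I fit the filter's position.

```bash
python3 - <<'E'
from h import *
from scipy.optimize import least_squares
im=cv2.imread("pics/side1.png").astype(int); B,G,Rr=im[...,0],im[...,1],im[...,2]
m=((B>1.6*Rr)&(B>1.35*G)&(B>50)).astype(np.uint8); m[:,:160]=0;m[:,230:]=0
n,l,st,ce=cv2.connectedComponentsWithStats(m[:342]); k=1+np.argmax(st[1:,4]); m=(l==k)
e=[(v,np.where(m[v])[0].min(),np.where(m[v])[0].max()+1) for v in range(304,322,3)]
vm=np.where(m.any(1))[0].max()+1; print(e,vm)
im0=cv2.imread("pics/top0.png").astype(int); B,G,Rr=im0[...,0],im0[...,1],im0[...,2]
m0=((B>1.6*Rr)&(B>1.35*G)&(B>40)); m0[:,:430]=0;m0[:255]=0;m0[305:]=0; m0[:,460:]=0
tu=np.where(m0.any(0))[0].min(); tv=np.where(m0[:,436:458].any(1))[0].max()+1; print("top",tu,tv)
a=np.linspace(0,2*np.pi,361)
def circ(x,y,z,r): return np.c_[x+r*np.cos(a),y+r*np.sin(a),0*a+z]
def ext(p,z0):
    P=np.r_[proj("side",circ(*p,z0,33.5)),proj("side",circ(*p,z0+74,33.5))]
    h=cv2.convexHull(P.astype(np.float32))[:,0]; o=[]
    for v,_,_ in e:
        xs=[]
        for A,Bb in zip(h,np.roll(h,-1,0)):
            if (A[1]-v-.0)*(Bb[1]-v-.0)<0: xs.append(A[0]+(v-A[1])/(Bb[1]-A[1])*(Bb[0]-A[0]))
        o+=[min(xs)+.5,max(xs)+.5]
    T=np.r_[proj("top",circ(*p,z0,33.5)),proj("top",circ(*p,z0+74,33.5))]+.5
    return np.array(o+[proj("side",circ(*p,z0,33.5))[:,1].max()+.5]),T[:,0].min(),T[:,1].max()
def res(p):
    o,u,v=ext(p[:2],96); me=np.array([x for r in e for x in r[1:]]+[vm]); return np.r_[o-me,u-tu,v-tv]
s=least_squares(res,[438,22]); print(s.x,s.fun.round(1))
E
```

```text
[(304, np.int64(174), np.int64(217)), (307, np.int64(174), np.int64(216)), (310, np.int64(175), np.int64(216)), (313, np.int64(176), np.int64(215)), (316, np.int64(177), np.int64(215)), (319, np.int64(178), np.int64(212))] 335
top 436 303
[436.75737955  19.42395017] [-2.5  1.1 -1.8  2.5 -2.2  3.  -2.5  4.4 -2.9  4.9 -3.2  8.2  2.3 -1.5
  2.6]
```

```bash
python3 - <<'E'
from h import *
from scipy.optimize import least_squares
im=cv2.imread("pics/side1.png").astype(int)
for v in (300,312,320): print(v,[tuple(int(q) for q in im[v,u,::-1]) for u in list(range(168,180,1))],"|",[tuple(int(q) for q in im[v,u,::-1]) for u in range(212,226)])
print([tuple(int(q) for q in im[v,197,::-1]) for v in range(328,342)])
E
```

```text
300 [(163, 152, 135), (159, 150, 133), (153, 144, 131), (119, 113, 120), (73, 76, 119), (65, 71, 123), (66, 71, 126), (64, 74, 129), (67, 76, 133), (68, 77, 137), (71, 79, 141), (71, 79, 141)] | [(66, 71, 114), (64, 67, 111), (63, 66, 106), (61, 62, 99), (63, 65, 100), (84, 78, 98), (147, 122, 113), (182, 150, 120), (178, 147, 117), (175, 143, 112), (172, 142, 113), (170, 142, 117), (173, 147, 123), (168, 145, 119)]
312 [(174, 164, 148), (164, 152, 137), (155, 138, 120), (175, 152, 130), (177, 154, 132), (160, 142, 124), (113, 104, 112), (68, 70, 109), (63, 70, 115), (67, 73, 118), (67, 72, 120), (66, 73, 121)] | [(64, 66, 109), (65, 68, 107), (65, 67, 105), (65, 67, 104), (63, 64, 99), (62, 61, 94), (58, 58, 86), (75, 69, 87), (135, 112, 101), (180, 148, 118), (192, 158, 126), (192, 156, 122), (191, 154, 120), (189, 155, 123)]
320 [(184, 161, 136), (183, 159, 133), (180, 155, 127), (180, 153, 124), (186, 153, 122), (197, 161, 128), (195, 160, 125), (174, 141, 117), (122, 106, 106), (70, 71, 105), (63, 68, 108), (63, 68, 111)] | [(64, 66, 104), (64, 65, 101), (61, 61, 97), (59, 61, 93), (60, 62, 92), (60, 58, 88), (63, 61, 83), (75, 68, 82), (112, 94, 87), (164, 135, 108), (186, 152, 122), (182, 151, 120), (173, 143, 115), (165, 137, 112)]
[(63, 67, 112), (66, 71, 112), (67, 69, 113), (63, 68, 111), (66, 70, 112), (64, 66, 108), (64, 66, 105), (93, 84, 98), (179, 144, 117), (176, 143, 112), (152, 125, 101), (144, 118, 95), (142, 117, 94), (129, 110, 89)]
```

```bash
python3 - <<'E'
from h import *
from scipy.optimize import least_squares
e=[(300,171.3,217.8),(312,174.4,220),(320,176.5,220.6)]
a=np.linspace(0,2*np.pi,361)
circ=lambda x,y,z,r: np.c_[x+r*np.cos(a),y+r*np.sin(a),0*a+z]
def res(p,f=0):
    x,y,z0=p; P=np.r_[proj("side",circ(x,y,z0,33.5)),proj("side",circ(x,y,z0+74,33.5))]
    h=cv2.convexHull(P.astype(np.float32))[:,0]; o=[]
    for v,l,r in e:
        xs=[A[0]+(v-A[1])/(B[1]-A[1])*(B[0]-A[0]) for A,B in zip(h,np.roll(h,-1,0)) if (A[1]-v)*(B[1]-v)<0]
        o+=[min(xs)+.5-l,max(xs)+.5-r]
    lo=proj("side",circ(x,y,z0,33.5)); k=np.argmin(abs(lo[:,0]-197)+(lo[:,1]<lo[:,1].mean())*99)
    T=np.r_[proj("top",circ(x,y,z0,33.5)),proj("top",circ(x,y,z0+74,33.5))]
    return np.r_[o,lo[k,1]+.5-335.3,T[:,0].min()+.5-435,T[:,1].max()+.5-303]
for z0 in (None,96):
    s=least_squares(res if z0 is None else lambda q:res([*q,96]),[438,22,96][:3 if z0 is None else 2],x_scale=10,diff_step=1e-4); print(s.x,s.fun.round(1))
E
python3 p.py 439 20 290 96 5
```

```text
[440.19007755  18.68483848 102.63647404] [ 0.3  0.8 -0.2  0.4 -0.6 -0.1  0.1  0.5  0.5]
[438.18274931  20.00493999] [ 0.3  0.6 -0.2  0.2 -0.6  0.4  2.1 -0.9  1.9]
at [442.3 189.3 282.7] th 95.99 tilt [-0.0038 -0.0012] rows 5 : shift [-33.6   -4.19] -1.46 turn -0.0 norm 33.9
```

```bash
python3 - <<'E'
from h import *
np.set_printoptions(precision=0,suppress=True)
print("red z46",onz("top",[(378,146),(421,157),(415,186),(371,172)],46).tolist())
print("toolbox top?",onz("top",[(205,245),(378,126),(350,62)],150).tolist(),onz("top",[(216,253),(377,150)],0).tolist(), "side base",onz("side",[(405,410)],0).tolist())
print(onz("side",[(405,310)],150))
E
```

```text
red z46 [[745.7965947718596, 118.34504192268176, 46.0], [713.7293108617241, 32.14340210075213, 46.0], [652.3599529725585, 52.454728531219274, 46.0], [690.3401049325264, 138.97648179275433, 46.0]]
toolbox top? [[544.7101512218022, 459.2643582363786, 150.0], [742.7555497134146, 129.32894884303977, 150.0], [879.2603359583534, 168.4992698515536, 150.0]] [[558.2117473520685, 474.2608833454278, 0.0], [755.582846838421, 114.75264980252891, 0.0]] side base [[748.6742364110296, 133.51951618354207, 0.0]]
[[706. 180. 150.]]
```

```bash
python3 -m creep '[-33.6,-4,0,0,0,0,-33.6,-4,0,0,0,0,-33.6,-4,0,0,0,0,-33.6,-4,0,0,0,0,-33.6,-4,0,0,0,0,0,0,0,0,0,0,0,0,0,0,0,0]' 85; python3 p.py 438.8 19.7 290 96 1
```

```text
clock: 11.85
ee_pos: [440.5, 19.0, 284.2]
eef_rot: [-0.001, 0.671, 0.742, -0.0]
force: [0.6, 0.2, -0.3]
width: 0.998
finger_force: 0.0
at [440.5  19.  284.2] th 95.77 tilt [-0.0011  0.0004] rows 1 : shift [ 0.86 -1.6 ] -5.82 turn -0.23 norm 6.1
```

```bash
python3 -m creep '[0.9,-1.6,16,0,0,0,0,0,20,0,0,0,0,0,20,0,0,0,0,0,20,0,0,0,0,0,10,0,0,0,0,0,0,0,0,0,0,0,0,0,0,0]'; python3 -m creep '[0,0,10,0,0,0,0,0,10,0,0,0,0,0,10,0,0,0,0,0,10,0,0,0,0,0,10,0,0,0,0,0,10,0,0,0,0,0,10,0,0,0,0,0,0,0,0,0,0,0,0,0,0,0]'; python3 p.py 438.8 19.7 128 96 1
python3 - <<'E'
from h import *
crop("side",130,190,150,150,4,"pics/g5.png")
E
```

```text
clock: 12.43
ee_pos: [438.9, 21.9, 198.6]
eef_rot: [-0.0, 0.669, 0.744, -0.0]
force: [0.3, -0.7, -0.7]
width: 0.997
finger_force: 0.0
clock: 13.18
ee_pos: [438.5, 21.0, 127.9]
eef_rot: [-0.001, 0.669, 0.743, -0.001]
force: [-0.3, 1.1, 0.2]
width: 0.997
finger_force: 0.0
at [438.5  21.  127.9] th 95.99 tilt [-0.0018  0.0001] rows 1 : shift [-1.37  0.16] -0.13 turn -0.01 norm 1.4
```

View pics/g5.png

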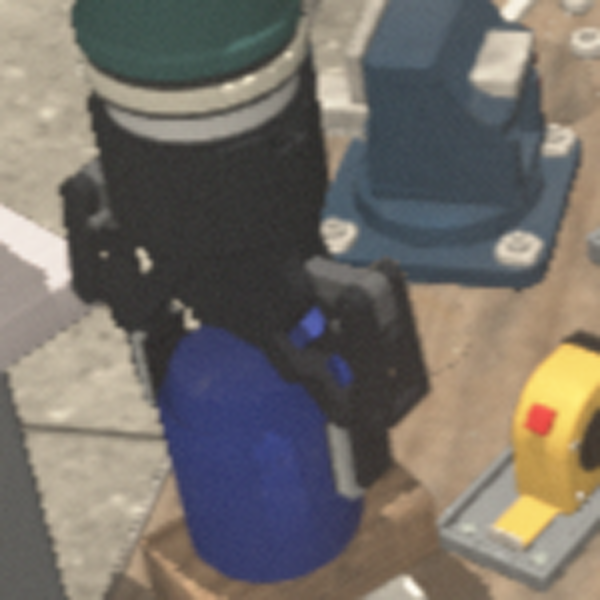

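The fingers straddle the blue can with both pads clear of it (right pad at (345,460) in the crop). Closing and lifting.

```bash
python3 -m creep '[-1.4,0,0,0,0,0,0,0,0,0,0,0,0,0,0,0,0,0,0,0,0,0,0,0,0,0,0,0,0,0,0,0,0,0,0,0,0,0,0,0,0,0,0,0,0,0,0,0]' 0; python3 -m creep '[0,0,-4,0,0,0,0,0,-8,0,0,0,0,0,-15,0,0,0,0,0,-20,0,0,0,0,0,-20,0,0,0,0,0,-13,0,0,0,0,0,0,0,0,0]'
python3 p.py 592.3 93.1 208 96 6
```

```text
clock: 13.9
ee_pos: [439.5, 19.5, 130.1]
eef_rot: [0.001, 0.669, 0.743, 0.0]
force: [-3.1, 0.2, 5.9]
width: 0.754
finger_force: 66.9
clock: 14.48
ee_pos: [441.0, 19.6, 212.2]
eef_rot: [0.003, 0.669, 0.743, 0.002]
force: [0.3, 0.3, -2.7]
width: 0.76
finger_force: 67.3
at [441.   19.6 212.2] th 96.0 tilt [ 0.0067 -0.0005] rows 6 : shift [ 9.55 26.36] 0.71 turn -0.0 norm 28.0
```

```bash
python3 -m creep '[9.5,26.4,0,0,0,0,9.5,26.4,0,0,0,0,9.5,26.4,0,0,0,0,9.5,26.4,0,0,0,0,9.5,26.4,0,0,0,0,9.5,26.4,0,0,0,0,0,0,0,0,0,0,0,0,0,0,0,0]';python3 -m creep '[0,0,25,0,0,0,0,0,25,0,0,0,0,0,25,0,0,0,0,0,25,0,0,0,0,0,25,0,0,0,0,0,20,0,0,0,0,0,0,0,0,0,0,0,0,0,0,0,0,0,0,0,0,0]'
python3 p.py 592.3 93.1 40 96 1
python3 - <<'E'
from h import *
C["side"]=arm.camera("side"); cv2.imwrite("pics/side2.png",C["side"]["img"][:,:,::-1])
b=cv2.resize(C["side"]["img"][260:420,230:400,::-1],None,fx=3.5,fy=3.5,interpolation=cv2.INTER_CUBIC); cv2.imwrite("pics/g6.png",b)
E
```

```text
clock: 15.15
ee_pos: [590.7, 93.3, 205.7]
eef_rot: [-0.002, 0.669, 0.743, -0.002]
force: [-0.3, -0.3, -3.6]
width: 0.761
finger_force: 68.0
clock: 15.9
ee_pos: [591.2, 92.6, 65.4]
eef_rot: [0.001, 0.669, 0.743, 0.001]
force: [0.6, -1.3, -2.7]
width: 0.758
finger_force: 68.0
at [591.2  92.6  65.4] th 95.97 tilt [ 0.0022 -0.    ] rows 1 : shift [0.38 1.16] 25.35 turn -0.03 norm 25.4
```

View pics/g6.png

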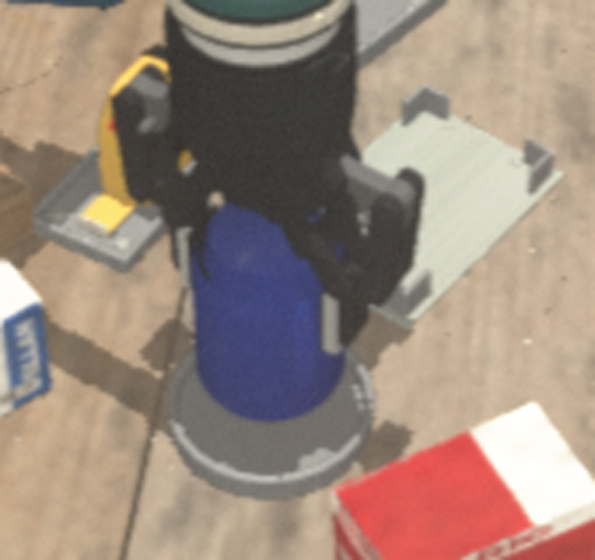

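```bash
python3 - <<'E'
from h import *
im=cv2.imread("pics/side2.png").astype(int)
m=(im[...,0]>1.25*im[...,2])&(im[...,0]>55)
for v in (350,358,364,370): 
    u=np.where(m[v,270:345])[0]+270; print(v,u.min(),u.max()+1)
print([(u,np.where(m[330:395,u])[0].max()+331) for u in (295,300,306,312)])
a=np.linspace(0,2*np.pi,361)
for c in ((591.2,92.6),(591.2,96.6),(595.2,92.6)):
    P=np.r_[proj("side",np.c_[c[0]+33.5*np.cos(a),c[1]+33.5*np.sin(a),0*a+31.3]),proj("side",np.c_[c[0]+33.5*np.cos(a),c[1]+33.5*np.sin(a),0*a+80])]+.5
    M=np.zeros((480,640),np.uint8); cv2.fillConvexPoly(M,cv2.convexHull((P*16).astype(np.int32)),1,shift=4)
    print(c,[(np.where(M[v])[0].min(),np.where(M[v])[0].max()+1) for v in (350,358,364,370)],[np.where(M[:,u])[0].max()+1 for u in (295,300,306,312)])
E
```

```text
350 286 321
358 286 321
364 286 328
370 288 326
[(295, np.int64(377)), (300, np.int64(379)), (306, np.int64(380)), (312, np.int64(380))]
(591.2, 92.6) [(np.int64(285), np.int64(329)), (np.int64(285), np.int64(329)), (np.int64(285), np.int64(329)), (np.int64(286), np.int64(329))] [np.int64(381), np.int64(383), np.int64(384), np.int64(383)]
(591.2, 96.6) [(np.int64(286), np.int64(331)), (np.int64(287), np.int64(331)), (np.int64(287), np.int64(331)), (np.int64(288), np.int64(330))] [np.int64(378), np.int64(381), np.int64(382), np.int64(382)]
(595.2, 92.6) [(np.int64(287), np.int64(332)), (np.int64(287), np.int64(331)), (np.int64(287), np.int64(331)), (np.int64(288), np.int64(331))] [np.int64(381), np.int64(384), np.int64(385), np.int64(385)]
```

```bash
python3 -m creep '[-0.5,1.5,8,0,0,0,0,0,7,0,0,0,0,0,5,0,0,0,0,0,3,0,0,0,0,0,0,0,0,0,0,0,0,0,0,0]';python3 -m creep '[0,0,1.5,0,0,0,0,0,1.5,0,0,0,0,0,0,0,0,0]';python3 -m creep '[0,0,1,0,0,0,0,0,0,0,0,0]';python3 -m creep '[0,0,1,0,0,0,0,0,0,0,0,0]'
```

```text
clock: 16.5
ee_pos: [591.9, 92.5, 40.2]
eef_rot: [-0.0, 0.669, 0.743, -0.0]
force: [1.0, -0.1, -3.3]
width: 0.761
finger_force: 68.2
clock: 16.75
ee_pos: [592.6, 92.5, 37.9]
eef_rot: [0.0, 0.669, 0.743, 0.0]
force: [-0.0, 0.4, -3.7]
width: 0.76
finger_force: 68.3
clock: 16.92
ee_pos: [592.6, 92.6, 37.8]
eef_rot: [0.0, 0.669, 0.743, 0.0]
force: [-2.6, -0.4, 0.8]
width: 0.762
finger_force: 68.5
clock: 17.08
ee_pos: [592.6, 92.6, 37.7]
eef_rot: [0.0, 0.669, 0.743, 0.0]
force: [-3.4, -1.0, 4.5]
width: 0.76
finger_force: 69.1
```

```bash
python3 -m creep '[0,0,-2,0,0,0,0,0,0,0,0,0,0,0,0,0,0,0,0,0,0,0,0,0]' 85; python3 -m creep '[0,0,-8,0,0,0,0,0,-20,0,0,0,0,0,-30,0,0,0,0,0,-30,0,0,0,0,0,-30,0,0,0,0,0,-30,0,0,0,0,0,-30,0,0,0,0,0,-20,0,0,0,0,0,0,0,0,0,0,0,0,0,0,0]'; python3 p.py 360 360 235 110 12
```

```text
clock: 17.42
ee_pos: [592.6, 92.5, 38.0]
eef_rot: [0.0, 0.669, 0.743, 0.0]
force: [0.0, 0.8, 0.3]
width: 0.994
finger_force: 0.0
clock: 18.25
ee_pos: [593.0, 92.6, 238.0]
eef_rot: [0.002, 0.669, 0.743, 0.001]
force: [-0.5, -0.4, -0.8]
width: 0.992
finger_force: 0.0
at [593.   92.6 238. ] th 95.99 tilt [0.0042 0.0002] rows 12 : shift [ 26.   -14.21] 0.25 turn -1.17 norm 29.6
```

```bash
python3 -m creep '[26,-14.2,0,0,0,-1.2,26,-14.2,0,0,0,-1.2,26,-14.2,0,0,0,-1.2,26,-14.2,0,0,0,-1.2,26,-14.2,0,0,0,-1.2,26,-14.2,0,0,0,-1.2,26,-14.2,0,0,0,-1.2,26,-14.2,0,0,0,-1.2,26,-14.2,0,0,0,-1.2,26,-14.2,0,0,0,-1.2,26,-14.2,0,0,0,-1.2,26,-14.2,0,0,0,-1.2,0,0,0,0,0,0]'
python3 - <<'E'
from h import *
for n in("top","side"): cam(n); cv2.imwrite(f"pics/{n}3.png",C[n]["img"][:,:,::-1])
f=lambda i:cv2.resize(i,None,fx=5,fy=5,interpolation=cv2.INTER_CUBIC)
a=f(C["top"]["img"][250:330,405:475,::-1]);b=f(C["side"]["img"][295:395,160:250,::-1])
o=np.zeros((500,800,3),np.uint8); o[:400,:350]=a;o[:,350:]=b; cv2.imwrite("pics/g7.png",o)
E
```

```text
clock: 19.33
ee_pos: [354.2, 361.5, 233.5]
eef_rot: [-0.002, 0.568, 0.823, -0.002]
force: [0.4, 0.1, -0.1]
width: 0.995
finger_force: 0.0
```

View pics/g7.png

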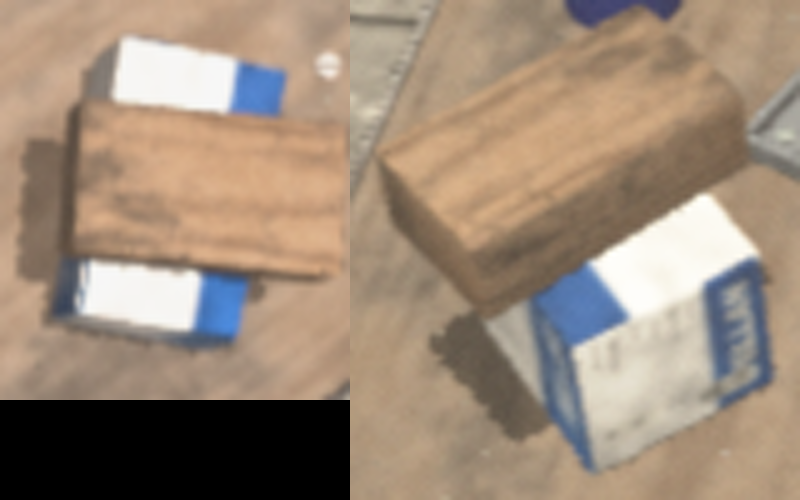

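```bash
python3 - <<'E'
from h import *
from scipy.optimize import least_squares
np.set_printoptions(precision=1,suppress=True)
T=lambda a:np.array(a)/5+[405,250]-.4
S=lambda a:(np.array(a)-[350,0])/5+[160,295]-.4
print("block T",onz("top",T([(83,102),(75,252),(330,275)]),96).tolist())
print("block S",onz("side",S([(380,155),(475,250),(748,112),(642,8)]),96).tolist())
print("tri",tri(T([(83,102),(330,275)]),S([(748,112),(380,155)])).tolist())
print("carton T",onz("top",T([(122,38),(287,70),(78,320),(235,342)]),62).tolist())
print("carton S",onz("side",S([(712,197),(760,258),(580,345)]),62).tolist(),onz("side",S([(597,470),(772,383)]),0).tolist())
def fit(dims,obs,x0):
    L,W=dims
    def res(p,z):
        x,y,t=p; c,s=np.cos(t),np.sin(t); o=[]
        for n,px,(i,j),zz in obs:
            P=[x+c*i*L/2-s*j*W/2,y+s*i*L/2+c*j*W/2,zz]; o+=list(proj(n,[P])[0]-px)
        return np.array(o)
    s=least_squares(res,x0,args=(0,),loss="soft_l1"); print(s.x[:2],np.degrees(s.x[2]),res(s.x,0).reshape(-1,2).tolist())
b=[("top",T((83,102)),(1,1),96),("top",T((75,252)),(-1,1),96),("top",T((330,275)),(-1,-1),96),
("side",S((380,155)),(-1,-1),96),("side",S((475,250)),(1,-1),96),("side",S((748,112)),(1,1),96),("side",S((642,8)),(-1,1),96)]
fit((58,100),b,[440,25,-.2])
c=[("top",T((122,38)),(1,1),62),("top",T((287,70)),(1,-1),62),("top",T((235,342)),(-1,-1),62),("top",T((78,320)),(-1,1),62),
("side",S((760,258)),(1,1),62),("side",S((580,345)),(1,-1),62),("side",S((597,470)),(1,-1),0),("side",S((772,383)),(1,1),0)]
fit((110,66),c,[440,30,-.3])
E
python3 p.py 440 25 235 75 12
```

```text
block T [[473.15143543042205, 72.47710431432506, 96.0], [418.1572526143469, 82.56036146341427, 96.0], [401.51061266685576, -9.75175530569311, 96.0]]
block S [[404.91045744093105, -17.068395841469794, 96.0], [457.129488049325, -26.629744742734715, 96.0], [482.45094916449233, 63.59144969359994, 96.0], [422.47936231078825, 77.88325199075337, 96.0]]
tri [[474.53664462038284, 70.47670183712083, 85.74484473577468, 0.38338288681494387], [400.778751533123, -12.736003236403917, 89.87246916546383, 2.9354809634927292]]
carton T [[500.9010132905552, 47.0187219418637, 62.0], [482.7156128770215, -15.217850514231088, 62.0], [394.530660958709, 78.01477158542158, 62.0], [381.0546559954372, 19.685960944478012, 62.0]]
carton S [[473.5579159120227, 52.21647005806085, 62.0], [503.4072365870904, 42.297447573208615, 62.0], [483.8440572997532, -15.65292826352703, 62.0]] [[480.30556894073845, -15.227988133150461, 0.0], [500.64577055240056, 43.296308752974596, 0.0]]
[438.5  27.6] -10.305204590808046 [[0.27360939885414837, -1.5113556654803801], [0.2643248615465268, -0.412237463090662], [3.630559510657008, -0.030349106566347928], [-1.411020383050868, -1.3580306929987387], [0.34890595537029867, 0.3374528405290107], [0.45476293453950234, -4.683902240680823], [0.19141885172004436, -2.29343044178097]]
[439.3  31.1] -17.194330532340032 [[0.29274078062496756, -0.3796390137345611], [0.8025310092392601, 0.25358590513042145], [2.32337827948885, 1.9743905537669093], [-0.5785962594775356, -1.0080524884899091], [0.9260534889594112, -2.0905238591307693], [-1.3334184428992728, -0.10743795416141211], [0.13182720627537492, 1.1528699814668926], [1.719725317250493, -0.9131448683982626]]
at [358.6 358.4 234.3] th 110.36 tilt [-0.0016 -0.0021] rows 12 : shift [-28.65   4.83] -0.06 turn 2.95 norm 29.1
```

```bash
python3 -m creep '[-28.6,4.8,0,0,0,2.6,-28.6,4.8,0,0,0,2.6,-28.6,4.8,0,0,0,2.6,-28.6,4.8,0,0,0,2.6,-28.6,4.8,0,0,0,2.6,-28.6,4.8,0,0,0,2.6,-28.6,4.8,0,0,0,2.6,-28.6,4.8,0,0,0,2.6,-28.6,4.8,0,0,0,2.6,-28.6,4.8,0,0,0,2.6,-28.6,4.8,0,0,0,2.6,-28.6,4.8,0,0,0,2.6,0,0,0,0,0,0,0,0,0,0,0,0]' 78;python3 p.py 439 28 120 79.5 5
```

```text
clock: 20.7
ee_pos: [451.2, 25.8, 235.3]
eef_rot: [-0.0, 0.772, 0.635, -0.0]
force: [0.5, 0.7, 0.5]
width: 0.919
finger_force: 0.0
at [451.2  25.8 235.3] th 78.89 tilt [-0.001  0.   ] rows 5 : shift [-0.02 -2.47] 23.05 turn -0.12 norm 23.2
```

```bash
python3 -m creep '[0,-2.5,23,0,0,-0.1,0,-2.5,23,0,0,-0.1,0,-2.5,23,0,0,-0.1,0,-2.5,23,0,0,-0.1,0,-2.5,23,0,0,-0.1,0,0,0,0,0,0,0,0,0,0,0,0]';python3 p.py 439 28 90 79.5 1
python3 - <<'E'
from h import *
crop("side",130,240,170,150,4,"pics/g8.png")
E
```

```text
clock: 21.28
ee_pos: [437.8, 30.9, 119.6]
eef_rot: [-0.001, 0.768, 0.641, -0.001]
force: [0.4, -0.0, -0.2]
width: 0.914
finger_force: 0.0
at [437.8  30.9 119.6] th 79.73 tilt [-0.0035  0.0004] rows 1 : shift [-2.64  1.71] 29.65 turn 0.23 norm 29.8
```

```bash
python3 -m creep '[-2.6,1.7,10,0,0,0,0,0,10,0,0,0,0,0,8,0,0,0,0,0,0,0,0,0,0,0,0,0,0,0]';python3 -m creep '[0,0,8,0,0,0,0,0,8,0,0,0,0,0,7,0,0,0,0,0,6,0,0,0,0,0,0,0,0,0,0,0,0,0,0,0]'
```

```text
clock: 21.75
ee_pos: [439.6, 27.6, 92.1]
eef_rot: [-0.001, 0.768, 0.641, -0.001]
force: [-0.0, -0.5, 0.4]
width: 0.914
finger_force: 0.0
clock: 22.25
ee_pos: [439.6, 27.6, 63.1]
eef_rot: [-0.0, 0.768, 0.641, -0.001]
force: [-0.5, 0.2, 0.5]
width: 0.914
finger_force: 0.0
```

```bash
python3 p.py 439 28 62 79.5 1; python3 -m creep '[0,0,0,0,0,0,0,0,0,0,0,0,0,0,0,0,0,0,0,0,0,0,0,0,0,0,0,0,0,0,0,0,0,0,0,0,0,0,0,0,0,0]' 0;python3 p.py 439 28 62 79.5 1;
```

```text
at [439.6  27.6  63.1] th 79.69 tilt [-0.0014 -0.    ] rows 1 : shift [ 0.31 -0.67] 1.09 turn 0.19 norm 1.3
clock: 22.83
ee_pos: [440.7, 27.5, 64.5]
eef_rot: [0.001, 0.768, 0.641, 0.001]
force: [0.9, 0.4, 5.3]
width: 0.669
finger_force: 66.6
at [440.7  27.5  64.5] th 79.69 tilt [ 0.0017 -0.0001] rows 1 : shift [ 0.15 -1.79] 2.51 turn 0.19 norm 3.1
```

```bash
python3 -m creep '[0,0,-3,0,0,0,0,0,-6,0,0,0,0,0,-12,0,0,0,0,0,-20,0,0,0,0,0,-25,0,0,0,0,0,-25,0,0,0,0,0,-14,0,0,0,0,0,0,0,0,0,0,0,0,0,0,0]';python3 p.py 570 241 170 88 9;
```

```text
clock: 23.58
ee_pos: [440.1, 27.5, 169.0]
eef_rot: [0.0, 0.768, 0.641, 0.0]
force: [-0.1, 0.4, -2.3]
width: 0.663
finger_force: 66.2
at [440.1  27.5 169. ] th 79.7 tilt [ 0.0008 -0.0002] rows 9 : shift [25.24 11.61] -0.11 turn -0.92 norm 27.8
```

```bash
python3 -m creep '[25.2,11.6,0,0,0,-0.9,25.2,11.6,0,0,0,-0.9,25.2,11.6,0,0,0,-0.9,25.2,11.6,0,0,0,-0.9,25.2,11.6,0,0,0,-0.9,25.2,11.6,0,0,0,-0.9,25.2,11.6,0,0,0,-0.9,25.2,11.6,0,0,0,-0.9,25.2,11.6,0,0,0,-0.9,0,0,0,0,0,0,0,0,0,0,0,0,0,0,0,0,0,0]';python3 -m creep '[0,0,20,0,0,0,0,0,20,0,0,0,0,0,20,0,0,0,0,0,20,0,0,0,0,0,20,0,0,0,0,0,15,0,0,0,0,0,10,0,0,0,0,0,0,0,0,0,0,0,0,0,0,0]';python3 p.py 570 241 30 88 1
python3 - <<'E'
from h import *
cam("side"); cv2.imwrite("pics/side4.png",C["side"]["img"][:,:,::-1]); crop("side",270,240,150,120,5,"pics/g9.png")
E
```

```text
clock: 24.58
ee_pos: [569.0, 239.8, 166.4]
eef_rot: [-0.001, 0.721, 0.693, -0.002]
force: [-0.6, -0.1, -2.0]
width: 0.669
finger_force: 66.1
clock: 25.33
ee_pos: [569.6, 239.6, 43.5]
eef_rot: [-0.0, 0.721, 0.693, -0.001]
force: [-0.5, 0.5, -0.8]
width: 0.665
finger_force: 66.2
at [569.6 239.6  43.5] th 87.74 tilt [-0.0012 -0.0006] rows 1 : shift [1.42 0.33] 13.46 turn -0.26 norm 13.5
```

View pics/g9.png

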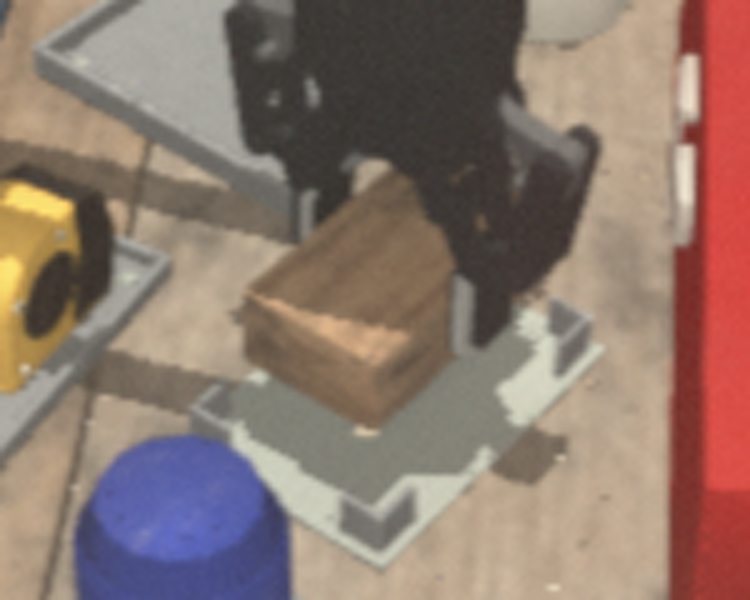

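The block hangs level over the stand, its near lower corner at (370,425) and its left one at (245,355) in the crop. Checking its offset.

```bash
python3 - <<'E'
from h import *
P=onz("side",np.array([(370,425),(245,355)])/5+[270,240]-.4,41); Q=onz("side",np.array([(375,368),(247,297)])/5+[270,240]-.4,75)
for c in (P,Q):
    d=c[0]-c[1]; m=c.mean(0); t=np.arctan2(d[1],d[0]); print(c.round(1).tolist(),np.degrees(t),"centre",m[:2]+50*np.array([-np.sin(t),np.cos(t)]))
    t=np.radians(-2.3); print(m[:2]+50*np.array([-np.sin(t),np.cos(t)]))
E
```

```text
[[592.3, 191.7, 41.0], [538.9, 193.3, 41.0]] -1.7087222826145925 centre [567.0909811  242.46203744]
[567.60665026 242.44399058]
[[597.4, 186.0, 75.0], [544.0, 187.9, 75.0]] -2.061589095244629 centre [572.50367095 236.9214331 ]
[572.71157287 236.91351611]
```

```bash
python3 -m creep '[1,0,8,0,0,0,0,0,8,0,0,0,0,0,8,0,0,0,0,0,6,0,0,0,0,0,3,0,0,0,0,0,0,0,0,0,0,0,0,0,0,0]';python3 -m creep '[0,0,1.5,0,0,0,0,0,0,0,0,0]';python3 -m creep '[0,0,1.5,0,0,0,0,0,0,0,0,0]';python3 -m creep '[0,0,1.5,0,0,0,0,0,0,0,0,0]'
```

```text
clock: 26.02
ee_pos: [570.0, 241.4, 10.3]
eef_rot: [-0.0, 0.721, 0.693, -0.0]
force: [0.1, -0.7, -1.8]
width: 0.67
finger_force: 66.2
clock: 26.18
ee_pos: [570.5, 241.5, 9.6]
eef_rot: [0.0, 0.721, 0.693, 0.0]
force: [-1.2, 0.6, -2.0]
width: 0.668
finger_force: 66.2
clock: 26.35
ee_pos: [570.2, 241.4, 7.8]
eef_rot: [0.0, 0.721, 0.693, 0.0]
force: [0.6, 1.0, -1.3]
width: 0.666
finger_force: 66.2
clock: 26.52
ee_pos: [570.1, 241.4, 6.1]
eef_rot: [-0.0, 0.721, 0.693, -0.0]
force: [-0.1, 1.1, -1.0]
width: 0.668
finger_force: 66.2
```

```bash
python3 -m creep '[0,0,1,0,0,0,0,0,0,0,0,0]';python3 -m creep '[0,0,1,0,0,0,0,0,0,0,0,0]';python3 -m creep '[0,0,0.7,0,0,0,0,0,0,0,0,0]'
```

```text
clock: 26.68
ee_pos: [570.1, 241.4, 6.0]
eef_rot: [0.0, 0.721, 0.693, -0.0]
force: [-2.0, -1.8, 2.5]
width: 0.668
finger_force: 66.6
clock: 26.85
ee_pos: [570.1, 241.4, 6.0]
eef_rot: [0.0, 0.721, 0.693, -0.0]
force: [-3.5, -1.4, 7.4]
width: 0.667
finger_force: 67.2
clock: 27.02
ee_pos: [570.1, 241.4, 6.0]
eef_rot: [0.0, 0.721, 0.693, 0.0]
force: [-5.4, -2.2, 10.8]
width: 0.668
finger_force: 67.5
```

```bash
python3 -m creep '[0,0,-2,0,0,0,0,0,0,0,0,0,0,0,0,0,0,0,0,0,0,0,0,0]' 80; python3 -m creep '[0,0,-8,0,0,0,0,0,-20,0,0,0,0,0,-30,0,0,0,0,0,-30,0,0,0,0,0,-30,0,0,0,0,0,-30,0,0,0,0,0,-30,0,0,0,0,0,-20,0,0,0,0,0,0,0,0,0,0,0,0,0,0,0]' 85
python3 - <<'E'
from h import *
cam("side");cam("top")
for n in C: cv2.imwrite(f"pics/{n}5.png",C[n]["img"][:,:,::-1])
def sh(n,x,y,w,h,ref=3):
    a=cv2.cvtColor(cv2.imread(f"pics/{n}{ref}.png"),6)[y:y+h,x:x+w]; b=cv2.cvtColor(cv2.imread(f"pics/{n}5.png"),6)
    p=6; r=cv2.matchTemplate(b[y-p:y+h+p,x-p:x+w+p],a,cv2.TM_CCOEFF_NORMED); _,m,_,l=cv2.minMaxLoc(r); print(n,(x,y),l[0]-p,l[1]-p,round(m,3))
sh("side",206,362,36,26); sh("top",416,301,40,20); sh("side",185,298,30,10)
# blocks / tape / bystander checks
sh("side",330,385,70,50,0)
E
python3 p.py 439.4 31.1 200 162.8 12
```

```text
clock: 27.35
ee_pos: [570.2, 241.4, 5.2]
eef_rot: [0.0, 0.721, 0.693, -0.0]
force: [-0.1, 0.1, 0.5]
width: 0.936
finger_force: 0.0
clock: 28.18
ee_pos: [571.0, 241.7, 205.7]
eef_rot: [0.001, 0.721, 0.693, 0.002]
force: [-0.5, 0.2, 0.2]
width: 0.99
finger_force: 0.0
side (206, 362) 0 0 0.999
top (416, 301) -4 -6 0.236
side (185, 298) 0 0 0.736
side (330, 385) 0 0 0.999
at [569.5 241.2 201.9] th 87.79 tilt [-0.0026 -0.0009] rows 12 : shift [ -9.72 -19.88] 0.16 turn -6.25 norm 22.1
```

```bash
python3 -m creep '[-9.7,-19.9,0,0,0,-6.25,-9.7,-19.9,0,0,0,-6.25,-9.7,-19.9,0,0,0,-6.25,-9.7,-19.9,0,0,0,-6.25,-9.7,-19.9,0,0,0,-6.25,-9.7,-19.9,0,0,0,-6.25,-9.7,-19.9,0,0,0,-6.25,-9.7,-19.9,0,0,0,-6.25,-9.7,-19.9,0,0,0,-6.25,-9.7,-19.9,0,0,0,-6.25,-9.7,-19.9,0,0,0,-6.25,-9.7,-19.9,0,0,0,-6.25,0,0,0,0,0,0,0,0,0,0,0,0]' 85.4;python3 -m creep '[0,0,20,0,0,0,0,0,20,0,0,0,0,0,20,0,0,0,0,0,20,0,0,0,0,0,20,0,0,0,0,0,0,0,0,0,0,0,0,0,0,0]';python3 p.py 440 31 80 162.8 1
```

```text
clock: 29.45
ee_pos: [438.8, 30.9, 201.6]
eef_rot: [-0.002, 0.151, 0.988, -0.0]
force: [0.5, -0.2, -0.5]
width: 1.001
finger_force: 0.0
clock: 30.03
ee_pos: [438.2, 32.4, 101.8]
eef_rot: [-0.002, 0.149, 0.989, -0.0]
force: [0.6, -1.1, 1.2]
width: 1.0
finger_force: 0.0
at [438.2  32.4 101.8] th 162.81 tilt [-0.0048  0.0006] rows 1 : shift [-2.08 -0.8 ] 21.84 turn 0.01 norm 22.0
```

```bash
python3 -m creep '[-2,-0.8,12,0,0,0,0,0,15,0,0,0,0,0,15,0,0,0,0,0,6,0,0,0,0,0,6,0,0,0,0,0,0,0,0,0,0,0,0,0,0,0]';python3 -m creep '[0,0,10,0,0,0,0,0,10,0,0,0,0,0,6,0,0,0,0,0,5,0,0,0,0,0,0,0,0,0,0,0,0,0,0,0]';python3 p.py 440 31 16 162.8 1;python3 -m creep '[0,0,0,0,0,0,0,0,0,0,0,0,0,0,0,0,0,0,0,0,0,0,0,0,0,0,0,0,0,0,0,0,0,0,0,0]' 0;python3 p.py 440 31 16 162.8 1
```

```text
clock: 30.62
ee_pos: [442.0, 30.2, 50.4]
eef_rot: [0.001, 0.15, 0.989, 0.0]
force: [-0.5, 0.1, 0.1]
width: 0.999
finger_force: 0.0
clock: 31.12
ee_pos: [441.0, 30.1, 18.0]
eef_rot: [-0.001, 0.15, 0.989, -0.0]
force: [-0.3, -0.3, 0.9]
width: 1.002
finger_force: 0.0
at [441.   30.1  18. ] th 162.79 tilt [-0.0012  0.    ] rows 1 : shift [1.23 0.6 ] 2.04 turn -0.01 norm 2.5
clock: 31.62
ee_pos: [442.1, 30.0, 19.3]
eef_rot: [0.001, 0.15, 0.989, -0.0]
force: [1.4, -0.8, 3.2]
width: 0.767
finger_force: 67.7
at [442.1  30.   19.3] th 162.79 tilt [ 0.0018 -0.0003] rows 1 : shift [2.35 0.32] 3.3 turn -0.01 norm 4.1
```

```bash
python3 -m creep '[0,0,-4,0,0,0,0,0,-8,0,0,0,0,0,-15,0,0,0,0,0,-25,0,0,0,0,0,-30,0,0,0,0,0,-25,0,0,0,0,0,-13,0,0,0,0,0,0,0,0,0,0,0,0,0,0,0]';python3 p.py 422 345.5 140 176.4 12
```

```text
clock: 32.37
ee_pos: [441.5, 30.1, 139.0]
eef_rot: [0.001, 0.15, 0.989, 0.0]
force: [-0.1, -1.2, -1.3]
width: 0.771
finger_force: 67.3
at [441.5  30.1 139. ] th 162.79 tilt [ 0.001  -0.0001] rows 12 : shift [ 6.61 25.55] -0.08 turn -1.13 norm 26.4
```

```bash
python3 -m creep '[6.6,25.5,0,0,0,-1.13,6.6,25.5,0,0,0,-1.13,6.6,25.5,0,0,0,-1.13,6.6,25.5,0,0,0,-1.13,6.6,25.5,0,0,0,-1.13,6.6,25.5,0,0,0,-1.13,6.6,25.5,0,0,0,-1.13,6.6,25.5,0,0,0,-1.13,6.6,25.5,0,0,0,-1.13,6.6,25.5,0,0,0,-1.13,6.6,25.5,0,0,0,-1.13,6.6,25.5,0,0,0,-1.13,0,0,0,0,0,0,0,0,0,0,0,0]';python3 -m creep '[0,0,15,0,0,0,0,0,20,0,0,0,0,0,20,0,0,0,0,0,20,0,0,0,0,0,10,0,0,0,0,0,0,0,0,0,0,0,0,0,0,0,0,0,0,0,0,0]';python3 p.py 422 345.5 22 176.4 1
python3 - <<'E'
from h import *
cam("side"); cv2.imwrite("pics/side6.png",C["side"]["img"][:,:,::-1])
s=arm.state();p=s["ee_pos"]; z=p[2]-19.3; print("z base",z)
# register: render of carton in side3 -> compare predicted corner pixels; find corners by local gradients near prediction
im=C["side"]["img"]; g=cv2.cvtColor(im,cv2.COLOR_RGB2HSV)
t=np.radians(-3.6)
for L in((1,-1),(1,1),(-1,-1)):
    for zz in(0,62): print(L,zz,proj("side",[[p[0]-2+np.cos(t)*55*L[0]-np.sin(t)*33*L[1],p[1]+.5+np.sin(t)*55*L[0]+np.cos(t)*33*L[1],z+zz]]).round(1))
E
```

```text
clock: 33.53
ee_pos: [420.4, 345.0, 135.8]
eef_rot: [-0.002, 0.031, 1.0, -0.002]
force: [0.3, 0.6, -1.4]
width: 0.77
finger_force: 67.7
clock: 34.2
ee_pos: [422.9, 344.9, 54.7]
eef_rot: [0.001, 0.032, 0.999, 0.0]
force: [1.0, -0.4, -1.8]
width: 0.769
finger_force: 67.6
at [422.9 344.9  54.7] th 176.32 tilt [0.0016 0.0008] rows 1 : shift [0.91 0.59] 32.66 turn -0.08 norm 32.7
z base 35.87063312076336
(1, -1) 0 [[328.2 263.4]]
(1, -1) 62 [[328.4 237.3]]
(1, 1) 0 [[349.9 246.9]]
(1, 1) 62 [[350.8 221.2]]
(-1, -1) 0 [[285.6 240.4]]
(-1, -1) 62 [[284.4 214.8]]
```

```bash
python3 - <<'E'
from h import *
b=cv2.imread("pics/side6.png").astype(int)
cls=lambda p: 'B' if p[0]>p[2]+15 else ('W' if p.mean()>150 else ('d' if p.mean()<70 else '.'))
print("cols 278..360")
for v in range(208,270,2): print(v,''.join(cls(b[v,u]) for u in range(278,360)))
E
```

```text
cols 278..360
208 .WW....WWW..d....dddddddddd.....dddddddddd..WWW...dddddddddd..WWWWW.WW............
210 .W......WW..dd...dddddddd.d...WWW..ddddd..WWWWW..ddddddddd..WWWW..................
212 ........WW..ddd...dddddddddddd.....dddd..WWWWWWWWW...dd.....W.....................
214 .......WWW..dddddddddddddddddddddddddd..WWWWWWWWWWWWWW......WWWWWW................
216 .....WWWWW.Bdddddddddddddd....dddddddd.WWWWWWWWWWWWWWWWWWWWWWWWW..................
218 .....WWWWWW..ddddddddddddd.....dddd...WWWWWWWWWWWWWWWWWWWWWWWWWWWW................
220 ....WWWWWWWW.dddddddddddddBBBBdddd..WWWWWWWWWWWWWWWWWWWWWWWWWWWWWWWWWWW...........
222 .....WWWWWWW.ddddddddddddddddddddd.B..WWWWWWWWWWWWWWWWWWWWWWWWWWWWWWWWWWWW........
224 .....WWWWWWW.dddddddddddddddddddddBBBBBB..WWWWWWWWWWWWWWWWWWWWWWWWWWWWBB....WW....
226 ....WWWWWWWWW..ddddddddddddddddddBBBBBBBBBBBB.WWWWWWWWWWWWWWWWWWWWWBBBBB....WW....
228 ...WWWWWWWWWWWWW..dddddddddddddddBBBBBBBBBBBBBBBB.WWWWWWWWWWWWWWWWBBB.BB...WWWW...
230 ...WWWW.WWWWWWWWWWWW..ddddddd......BBBBBBBBBBBBBBBBBBWWWWWWWWWWWWWBB..BB..........
232 .........WWWWWWWWWWWW..dddddd.....WW.B
[... 910 characters left out ...]
WWWW
254 ........WW........................WWWBBBBBWWWBBBBBBWWWWWWWWWWW....W.........WWWWWW
256 ...................W.................BBBBBBBBBBBBBBWWWWWWWW.........WWW......WW..W
258 .........................................BBBBBBBBBBWWWWWW..............WWWWW.....W
260 ............................................BBBBBBB.W.................WWWW......WW
262 ................................................BB..................WWW.......WWWW
264 ..................................................................WW........WWWWWW
266 ...............................................................WWW.......WWWWWWWWW
268 W..WW...WWW.....................WWW.........................WWW........WWWWWWWWWWW
```

```bash
python3 -m creep '[1,0.5,8,0,0,0,0,0,8,0,0,0,0,0,6,0,0,0,0,0,5,0,0,0,0,0,0,0,0,0,0,0,0,0,0,0]';python3 -m creep '[0,0,1.5,0,0,0,0,0,1.5,0,0,0,0,0,0,0,0,0]';python3 -m creep '[0,0,1.2,0,0,0,0,0,0,0,0,0]';python3 -m creep '[0,0,1,0,0,0,0,0,0,0,0,0]';python3 -m creep '[0,0,1,0,0,0,0,0,0,0,0,0]'
```

```text
clock: 34.75
ee_pos: [420.6, 345.2, 25.8]
eef_rot: [-0.001, 0.032, 0.999, -0.0]
force: [-0.5, 0.8, -2.1]
width: 0.767
finger_force: 67.6
clock: 35.0
ee_pos: [421.1, 345.4, 23.5]
eef_rot: [0.0, 0.032, 0.999, -0.0]
force: [-0.0, 0.3, -1.6]
width: 0.77
finger_force: 67.6
clock: 35.17
ee_pos: [421.2, 345.4, 22.4]
eef_rot: [0.0, 0.032, 0.999, 0.0]
force: [0.2, -0.3, -1.0]
width: 0.774
finger_force: 67.6
clock: 35.33
ee_pos: [421.2, 345.5, 22.3]
eef_rot: [0.0, 0.032, 0.999, 0.0]
force: [-2.5, -1.0, 4.0]
width: 0.77
finger_force: 68.0
clock: 35.5
ee_pos: [421.2, 345.5, 22.3]
eef_rot: [0.0, 0.032, 0.999, -0.0]
force: [-4.2, -2.2, 8.3]
width: 0.773
finger_force: 68.9
```

Contact with the floor came at the predicted height. Releasing, lifting away and checking the final scene by numbers.

```bash
python3 -m creep '[0,0,-2,0,0,0,0,0,0,0,0,0,0,0,0,0,0,0,0,0,0,0,0,0,0,0,0,0,0,0]' 85; python3 -m creep '[0,0,-8,0,0,0,0,0,-20,0,0,0,0,0,-30,0,0,0,0,0,-30,0,0,0,0,0,-30,0,0,0,0,0,-30,0,0,0,0,0,-30,0,0,0,0,0,-20,0,0,0,0,0,0,0,0,0,0,0,0,0,0,0]'
python3 - <<'E'
from h import *
cam("side"); cv2.imwrite("pics/side7.png",C["side"]["img"][:,:,::-1])
b=C["side"]["img"][:,:,::-1].astype(int)
def sh(ref,x,y,w,h):
    a=cv2.imread(f"pics/{ref}.png")[y:y+h,x:x+w]; p=8; r=cv2.matchTemplate(b.astype(np.uint8)[y-p:y+h+p,x-p:x+w+p],a,cv2.TM_CCOEFF_NORMED); _,m,_,l=cv2.minMaxLoc(r); print(ref,(x,y),l[0]-p,l[1]-p,round(m,3))
sh("side1",255,272,50,62)  # tape as placed
sh("side5",285,320,55,75)  # filter in cup as placed
sh("side5",312,288,60,50)  # block
sh("side0",365,200,30,45); sh("side0",330,385,70,50)
t=np.radians(-3.6)
for L in((1,-1),(1,1),(-1,-1)): print(L,proj("side",[[420+np.cos(t)*55*L[0]-np.sin(t)*33*L[1],346+np.sin(t)*55*L[0]+np.cos(t)*33*L[1],3]]).round(1))
cls=lambda p: 'B' if p[0]>p[2]+15 else ('W' if p.mean()>150 else ('d' if p.mean()<70 else '.'))
for v in range(262,284,2): print(v,''.join(cls(b[v,u]) for u in range(278,360)))
# block bottom / filter predicted vs seen
t=np.radians(-2.2); print("block near top corner pred",proj("side",[[570+29*np.cos(t)+50*np.sin(t),241+29*np.sin(t)-50*np.cos(t),37]]))
E
```

```text
clock: 35.92
ee_pos: [421.0, 345.3, 22.0]
eef_rot: [-0.0, 0.032, 0.999, -0.0]
force: [-0.3, -0.6, -0.0]
width: 0.994
finger_force: 0.0
clock: 36.75
ee_pos: [421.7, 345.8, 222.3]
eef_rot: [0.002, 0.032, 0.999, 0.001]
force: [-0.1, 0.2, -0.5]
width: 0.994
finger_force: 0.0
side1 (255, 272) 0 0 0.791
side5 (285, 320) 0 0 0.998
side5 (312, 288) 0 0 0.639
side0 (365, 200) 0 0 0.999
side0 (330, 385) 0 0 0.999
(1, -1) [[327.7 276.2]]
(1, 1) [[349.  259.6]]
(-1, -1) [[285.9 253. ]]
262 ..........................WWWWWWWWWWWBBBB.WWW.BBBBWWWWWWWWWWWWW..BB.WWW.......WWWW
264 WW........W...............W..WWWWWWWWBBBBWWWWWBBBBWWWWWWWWWWWWWW..WW........WWWWWW
266 WW.WW....WW..................WWWWWWWWBBBBWWWWWBBBBWWWWWWWWWWWW.WWW.......WWWWWWWWW
268 ...W....WWW.....................WWWWBBBBBBBBBBBBBB.WWWWWWWWWWWW........WWWWWWWWWWW
270 ........WWW....WW...................WW..BBBBBBBBBB.WWWWWW.WW........WWWWWWWWWWWWWW
272 ...WW..WWWW.....WWW...WWWWWWW..........WWW.BBBBBBB.WWW............WWWWWWWWWWWWWWWW
274 .......WWWW.....WWW...WWWWWWWWWWW..........WW..BBB.WWWW.........WWWWWWWWWWWWWWWWWW
276 .dd.........WWWWWW...WWWWWWWWWWWWWWW..........WWWWWWW..........WWWWWWWWWWWWWWWWWWW
278 W............WWWWW...WWWWWWWWWWWW..WWW.....................W.WWWWWWWWWWWWWWWWWWWWW
280 WWWWWW..dddd..WWW...WWWWWWWWWW....WWWWWWWW..............WWWWWWWWWWWWWWWWWWWWWWWWWW
282 WWWWWW.dddddd..WW...WWWWW.........WWWWWWWWWWWW........WWWWWWWWWWWWWWWWWWWWWWWWWWWW
block near top corner pred [[345.28895148 328.14985423]]
```

```bash
python3 -c "
from rig import arm
print(arm.finish_job())"
```

```text
the job is handed in; nothing more can be done
None
```

I took the stack apart from the top down, set all four things in their holders, and handed the job in at about 37 s; no verdict was shown, but each one touched its holder's floor and the camera checks agreed, least firmly for the tape measure and the block.

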